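# Fetch the coated bolt with sprung tongs

## Robot

A 6-joint arm with a two-finger parallel gripper is mounted at the origin on the work surface; the furniture and walls round the work are solid. World frame = base frame: x ahead of the robot, y to its left, z up, the work surface at z = 0. Lengths are in mm, angles in rad, forces in N, time in s.
With the tool pointing down it reaches from about 325 to 850 mm from the base axis. Payload 15.5 kg.
Tool frame: the origin (TCP) lies midway between the tips of the shut fingers; the grasp point (between the pads) lies 19 mm behind it; y points along the fingers, x is the direction in which the jaws open and shut, and the axes are right-handed (so a half turn about y gives the same grasp; the last joint's range is limited). The gripper opens to 91 mm and grips with 3 to 60 N. Pads are 32 mm wide; open, the fingers measure 118 mm over their backs; the gripper's body (76 mm by 178 mm) begins 60 mm behind the grasp point.
Start: joints at [-1.393, 0.494, 1.345, -0, 1.302, -0.096], TCP at [168.996, -601.72, 213.915] pointing down, gripper open.
Joint ranges: [-2.91, 2.91], [-0.82, 2.16], [0.22, 2.67], [-1.22, 4.37], [0.12, 2.79], [-3.08, 3.08]. Speed limits (rad/s): [1.89, 1.89, 2.57, 3.01, 3.01, 3.01].

## Interface

Orientations are given as a rotation vector (axis times angle).
In Python, from plant import r, cams, models gives the robot as it stands.
- The arm moves only by the tool step_arm, never from a script. Its argument "deltas" is a list of rows, each a list of 7 numbers: the shift along the tool's x, y, z in mm, then the turn, a rotation vector about the tool's x, y, z in rad, then the closure in counts, from 0 (fully open) to 255 (shut). In form: [[dx, dy, dz, wx, wy, wz, grip], ...]. A call has 1 to 8 rows; each row shifts and turns the pose as measured when the row begins, along the tool's axes as they then stand; what a row does not reach is not made up. A row lasts 1/10 s, in which the tool goes at most 50 mm and 8.59 degrees, less where a joint would pass 70% of its speed; a pose out of reach is approached as far as the arm can. A call is refused whole if a number of a shift passes 50 or a number of a turn 0.15, either way. A call with a gripper value outside its range is refused whole. The fingers move at their own pace and stop on an object; "force" is the grip in N (left out, the last holds). Time passes only in rows, so rows that do not move let the fingers close. It gives the time, the measured TCP pose, the force and the opening at its end, in the units of the state.
- r.read_state(): the state, without advancing time (a new reading comes with each control period).
- cams.grab_frame(name): name is "side" or "top" or "wrist"; returns a dict with "pixels" (384x512x3 uint8, red, green, blue), "range_z" (384x512 float32, mm along the optical axis (not along the pixel's ray), 0 where there is no reading), "fx", "fy", "cx", "cy" (pixels), "distortion" ([k1, k2, p1, p2, k3] as OpenCV has them; the pictures are not rectified), "rvec" (rotation vector, rad) and "tvec" (3), from world to camera coordinates, as OpenCV has them. Camera axes: x right, y down, z forward; pixel columns grow to the right and rows downward; lengths in mm; the calibration is good to about 2 mm. A picture is of the moment at which its call begins.
- r.hand_in(): hands the job in, once; it reports no verdict.
Trained networks look in the newest picture that a camera, given by its name, has taken for a name from the list of things; names that differ only in an ending like _2 or _b are one class to them, and where a whole thing is asked for, a point or a joint stands for the part that bears it (a point fixed in the world has none). Each returns a list of dicts, best first, with "p" (0 to 1); they miss things now and then, are a little off and sometimes report something else, mostly with a low value. They report only what shows in the picture. A call takes as long as a camera call.
- models.boxes_of(camera, label): "box" ([left, top, right, bottom] in pixels, round what is visible of it).
- models.regions_of(camera, label): "region" (384x512 bool, what is visible of it) and "box" ([left, top, right, bottom] in pixels, round what is visible of it).
The state is a dict: "time_s": time; "q": joint angles; "qvel": joint speeds; "joint_torque": joint torques, N m; "ee_pos": TCP position; "orientation": TCP orientation; "ft_force": force on the tool from outside, world axes, zero at the start; "wrist_torque": the same for the moment, N m; "finger_gap": opening from 0.0 (shut) to 1.0 (fully open).
Only numpy, scipy, OpenCV 4.12 (cv2) and the standard library are available. Lean on these libraries where they do the work, as an engineer would, in place of code of your own. Each camera call takes 0.05 s, during which the arm holds its last target.

## Task

The threads of the one hex bolt in the wooden parts rack are freshly coated, so handle it only with the sprung tongs, never with the gripper: take the tongs from their stand, squeeze them shut on the bolt, lift it up over the rack's front rail and draw it out forward. Stand it upright on its head on the cork pad in the empty cell of the kit tray, letting go only once it stands there, then hang the tongs back in their stand and let go of them. Do not disturb the other things or knock parts over.

Things in the scene. Friction and masses are not known exactly. Their poses are not given: they have to be found in the camera images.
- tongs: Upright sprung steel tongs, 116 mm tall, 0.15 kg. Origin midway between the jaws' lower ends, z up, jaws close along y (yaw + pi is alike). Two blades (10 mm in x, 5 mm in y, z 0 to 56), 36 mm apart inside and 46 outside when open. Foot flanges 36 mm in x at z 52 to 60. Above, flat grip plates (24 mm in x, z 60 to 108) to squeeze along y at z = 85. Small bridge between them to z = 116.
- tongs_left (a joint): Closing travel of the tongs' +y jaw, m: 0 open, 0.0145 shut (7 mm between the blades), 0.013 on the bolt's shank. Spring force 4 N open, rising to 7.5 N shut; each jaw follows the finger on its own side
- tongs_right (a joint): Closing travel of the tongs' -y jaw, the same
- stand: Fixed tongs stand: base plate 84 x 104 x 8 mm, on it a block 48 (x) x 76 (y) mm with its top at z = 62 mm and a slot 20 mm (x) by 60 mm (y). The tongs' blades hang in the slot, their foot flanges resting on the block's top. Origin at the centre of its underside, z up; the hanging tongs' y runs along the stand's y.
- stand_seat (a point): Where the tongs' origin lies when they hang in the stand, 10 mm above the stand's origin; axes as the stand's
- rack: Fixed parts rack, 70 (x) x 260 (y) mm, front at -x. Origin: underside centre, z up. Pocket floor z = 60; front aluminium rail 4 mm thick, outer face x = -35, top z = 96; back panel from x = 29, top z = 106; end cheeks to z = 96; 3 dividers 4 mm thick to z = 90. Four 60 x 60 mm pockets centred at x = -1, y = -96, -32, 32, 96: one holds the bolt, the others two star knobs and a T-slot nut.
- bolt: The coated steel hex bolt in the rack, standing on its head in one of the pockets, up to 6 mm from the pocket's centre. Origin at the centre of the head's underside, z up along the shank. Head 17 x 19 mm and 7 mm high, shank 10 mm in diameter from z = 7 to 52 mm. About 40 g.
- tray: Fixed low aluminium kit tray, 60 (x) x 172 (y) mm, floor 4 mm thick, rim and dividers to z = 14 mm. Origin at the centre of its underside, z up. Three cells 52 x 52 mm, centres at x = 0, y = -56, 0, 56 mm. One is empty but for the cork pad, one holds another bolt, one a T-slot nut.
- cork_pad: Fixed round cork pad, 36 mm in diameter and 2 mm thick, on the floor of the tray's empty cell. Origin at the centre of its underside, z up.
- tray_bolt: A second bolt of the same size (52 mm tall) standing on its head in another cell of the tray; leave it. Origin at the centre of its underside.
- tray_nut: T-slot nut, 22 x 22 x 12 mm, in the third cell of the tray; leave it. Origin at the centre of its underside.
- star_knob_big: Black star knob, 47 mm across and 52 mm tall, standing stud up in a rack pocket; leave it. Origin under its centre.
- star_knob_small: Black star knob, 37 mm across and 42 mm tall, standing stud up in a rack pocket; leave it. Origin under its centre.
- rack_nut: T-slot nut, 22 x 22 x 12 mm, in a rack pocket; leave it. Origin under its centre.
- screw_cup: Grey cup of screws, 72 mm in diameter, 61 mm tall, standing to the right of the rack; leave it. Origin under its centre.
- side_cutters: Side cutters, 160 mm long, 13 mm high, lying far to the left; leave them.
- marker: Marker pen, 128 mm long, 20 mm high, lying to the right by the fence; leave it.
- left_grip (a point): Centre of the outer face of the tongs' +y grip plate, 85 mm above the tongs' origin, 30 mm from their middle when open. The two plates' outer faces are 60 mm apart when open, 34 mm with the blades on a 10 mm shank: blades and plates move one for one, staying parallel.
- right_grip (a point): The same on the -y grip plate. The springs push the jaws open against the fingers, so plates held slightly squeezed (54 to 56 mm apart) are held firmly by spring force with the jaws still wide open.
- height_gauge: Fixed steel height gauge, standing in the way between stand, tray and rack: base 60 x 60 x 18 mm, upright column with a slider to z = 190 mm, slider's pointer to x = -37 mm. Go round it. Origin at the centre of its underside, z up.

How it is judged:
By the outcome, as a careful person would: the job done as asked, in the order asked, and still so for the second after the job is handed in, with the robot touching nothing.
It also fails if it takes over 58 s, if anything falls off the work surface, if the arm or the gripper's body presses on something with over 40 N, if the wrist force passes 120 N, or if a joint passes its speed limit or range.

## Working session

There is one attempt and no reset: what is moved stays moved. The work goes in short steps, Python scripts to look and compute and a tool call to move; the robot and the scene stay as the last step left them, time stands still between calls to the robot, and variables do not carry over. Pictures are saved under pics/ and viewed, and the job is handed in when it is done.

Besides the shell and the picture viewer there is one more tool, called as name(argument=value, ...) on one line, values as JSON. step_arm: Moves the arm, as the interface text tells. Its arguments: {"type":"object","properties":{"deltas":{"type":"array"},"force":{"type":"number"}},"required":["deltas"]}

```bash
ls; mkdir -p pics; cat > h.py <<'E'
import numpy as np, cv2
from plant import r, cams, models
def grab(n,save=None):
    f=cams.grab_frame(n)
    if save: cv2.imwrite('pics/%s.png'%save, cv2.cvtColor(f['pixels'],cv2.COLOR_RGB2BGR))
    return f
def cloud(f):
    K=np.array([[f['fx'],0,f['cx']],[0,f['fy'],f['cy']],[0,0,1]]);D=np.array(f['distortion'],float)
    uu,vv=np.meshgrid(np.arange(512.),np.arange(384.))
    p=cv2.undistortPoints(np.stack([uu,vv],-1).reshape(-1,1,2),K,D).reshape(384,512,2)
    z=f['range_z'].astype(float)
    c=np.dstack([p[...,0]*z,p[...,1]*z,z])
    R=cv2.Rodrigues(np.array(f['rvec'],float))[0]
    w=(c-np.array(f['tvec'],float).reshape(3))@R
    w[z<=0]=np.nan
    return w
def proj(f,P):
    K=np.array([[f['fx'],0,f['cx']],[0,f['fy'],f['cy']],[0,0,1]]);D=np.array(f['distortion'],float)
    return cv2.projectPoints(np.array(P,float).reshape(-1,1,3),np.array(f['rvec'],float),np.array(f['tvec'],float),K,D)[0].reshape(-1,2)
E
python3 - <<'E'
from h import *
s=r.read_state(); print({k:np.round(v,3) for k,v in s.items()})
for n in ['top','side','wrist']:
    f=grab(n,n+'0'); w=cloud(f)
    np.savez('pics/%s0.npz'%n,w=w,px=f['pixels'],**{k:f[k] for k in ['fx','fy','cx','cy','distortion','rvec','tvec','range_z']})
    R=cv2.Rodrigues(np.array(f['rvec'],float))[0]; print(n,'cam at',-R.T@np.array(f['tvec']).reshape(3), R[2])
    for l in ['tongs','stand','rack','bolt','tray','cork_pad','tray_bolt','height_gauge','screw_cup','star_knob_big','tray_nut']:
        o=models.regions_of(n,l)
        for d in o[:2]:
            m=d['region']; q=w[m]; q=q[~np.isnan(q[:,0])]
            if len(q): print(n,l,round(d['p'],2),np.round(d['box']),len(q),'med',np.round(np.median(q,0)),'lo',np.round(np.percentile(q,3,axis=0)),'hi',np.round(np.percentile(q,97,axis=0)))
E
```

```text
pics
{'time_s': np.float64(0.0), 'q': array([-1.392,  0.494,  1.346,  0.   ,  1.303, -0.095]), 'qvel': array([-0.001, -0.001, -0.001,  0.   , -0.   ,  0.002]), 'joint_torque': array([ 6.0000e-03, -8.7881e+01, -3.8185e+01,  7.1000e-02,  5.4000e-02,
       -0.0000e+00]), 'ee_pos': array([ 168.936, -601.332,  213.335]), 'orientation': array([-1.325,  1.006, -1.004]), 'ft_force': array([-0.375, -0.003, -0.701]), 'wrist_torque': array([-0.019,  0.013, -0.026]), 'finger_gap': np.float64(1.0)}
top cam at [ 343.75117998   14.24935653 1373.30561899] [ 0.15357687 -0.02214358 -0.98788856]
top tongs 0.47 [312. 229. 335. 237.] 188 med [ 422. -238.  114.] lo [ 408. -264.   58.] hi [ 439. -206.  130.]
top stand 0.69 [298. 221. 338. 246.] 711 med [ 422. -225.   11.] lo [ 384. -281.    3.] hi [ 467. -184.   70.]
top stand 0.36 [314. 225. 319. 239.] 68 med [ 423. -208.   94.] lo [ 407. -227.   57.] hi [ 440. -205.  121.]
top rack 0.62 [188. 152. 273. 182.] 1976 med [623.  43.  66.] lo [581. -70.  29.] hi [656. 179. 108.]
top rack 0.19 [ 95. 181. 140. 198.] 383 med [561. 416.  14.] lo [522. 345.   5.] 
[... 1360 characters left out ...]
lo [ 409. -269.   50.] hi [ 435. -207.  124.]
side stand 0.98 [240. 258. 277. 296.] 808 med [ 408. -271.   18.] lo [ 385. -288.    1.] hi [ 460. -200.   60.]
side rack 0.71 [250. 172. 302. 235.] 1713 med [618.   4.  74.] lo [579. -80.  -1.] hi [706. 183. 104.]
side height_gauge 0.64 [241. 184. 266. 242.] 583 med [501. -41.  43.] lo [467. -64.  -3.] hi [560. 137. 179.]
side screw_cup 0.91 [323. 247. 350. 278.] 607 med [ 640. -300.   37.] lo [ 608. -324.    5.] hi [ 675. -256.   59.]
side star_knob_big 0.6 [257. 246. 269. 267.] 171 med [ 422. -266.   88.] lo [ 410. -270.   63.] hi [ 436. -259.  116.]
wrist cam at [ 240.06473077 -581.51191853  385.28417654] [-0.25568062 -0.07319674 -0.96398634]
```

```bash
python3 - <<'E'
import cv2,numpy as np
a=cv2.imread('pics/top0.png');b=cv2.imread('pics/side0.png')
cv2.imwrite('pics/topz.png',cv2.resize(a[130:260,80:360],None,fx=2.85,fy=2.85,interpolation=2))
cv2.imwrite('pics/sidez.png',cv2.resize(b[150:310,180:380],None,fx=3.7,fy=3.7,interpolation=2))
E
```

```text
(no output)
```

View pics/topz.png

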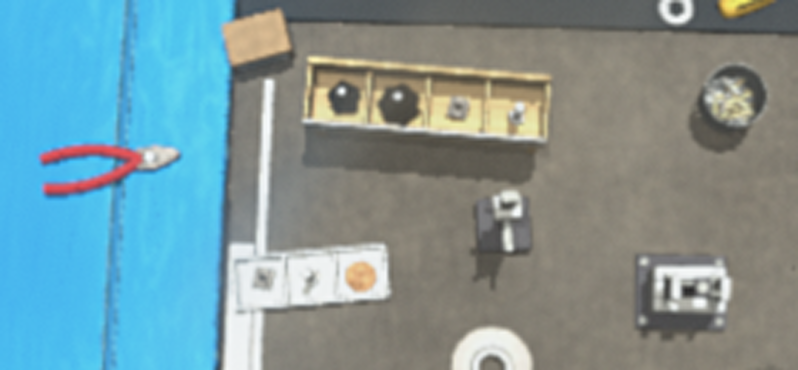

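View pics/sidez.png

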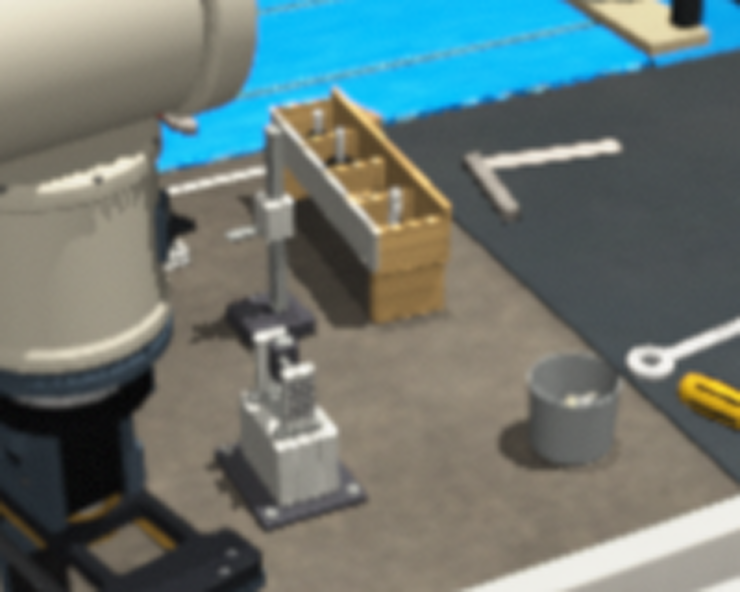

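View pics/wrist0.png

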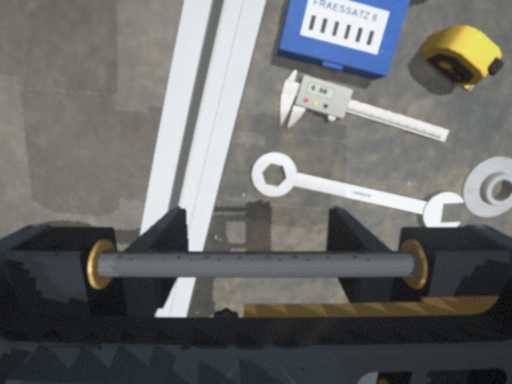

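View pics/side0.png

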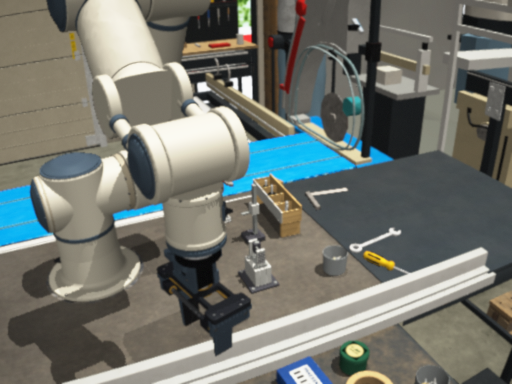

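```bash
cat >> h.py <<'E'
from scipy.spatial.transform import Rotation as Ro
def tool():
    s=r.read_state(); return s,np.array(s['ee_pos']),Ro.from_rotvec(s['orientation']).as_matrix()
def delta(target,yawdir=None):
    """target TCP (3); yawdir: world dir wanted for tool x. prints total shift in tool axes and rotvec in tool axes"""
    s,p,R=tool()
    d=R.T@(np.array(target,float)-p)
    w=np.zeros(3)
    if yawdir is not None:
        y=np.array([0,0,-1.]);x=np.array([yawdir[0],yawdir[1],0.]);x/=np.linalg.norm(x)
        Rt=np.stack([x,y,np.cross(x,y)],1); w=Ro.from_matrix(R.T@Rt).as_rotvec()
    print('t',round(float(s['time_s']),2),'p',np.round(p,1),'gap',round(float(s['finger_gap']),3),'ft',np.round(s['ft_force'],1),'\n tool x',np.round(R[:,0],3),'y',np.round(R[:,1],3),'z',np.round(R[:,2],3),'\n shift(tool)',np.round(d,1),'turn',np.round(w,3),'q',np.round(s['q'],2))
    return d,w
E
python3 - <<'E'
from h import *
delta([340,-240,260],[0,1,0])
delta([340,-240,260],[0,-1,0])
f=dict(np.load('pics/top0.npz')); w=f['w']
# rack rail top: points with z 92-100, 104-110
m=(w[...,2]>88)&(w[...,0]>560)&(w[...,0]<680)&(w[...,1]>-100)&(w[...,1]<210)
q=w[m]
for lo,hi in [(88,100),(100,112)]:
    k=q[(q[:,2]>lo)&(q[:,2]<hi)]
    print(lo,len(k)); print(np.round(k[np.argsort(k[:,1])][::max(1,len(k)//25)]))
E
```

```text
t 1.8 p [ 169.  -601.7  213.9] gap 1.004 ft [ 0.3 -0.8 -0.3] 
 tool x [ 0.27  -0.963  0.   ] y [-0. -0. -1.] z [ 0.963  0.27  -0.   ] 
 shift(tool) [-302.   -46.1  262.4] turn [ 0.    -2.868 -0.   ] q [-1.39  0.49  1.35 -0.    1.3  -0.1 ]
t 1.8 p [ 169.  -601.7  213.9] gap 1.004 ft [ 0.3 -0.8 -0.3] 
 tool x [ 0.27  -0.963  0.   ] y [-0. -0. -1.] z [ 0.963  0.27  -0.   ] 
 shift(tool) [-302.   -46.1  262.4] turn [0.    0.274 0.   ] q [-1.39  0.49  1.35 -0.    1.3  -0.1 ]
88 328
[[617. -76.  92.]
 [642. -73.  90.]
 [642. -70.  91.]
 [578. -55.  97.]
 [581. -40.  93.]
 [643. -24.  93.]
 [625. -12.  90.]
 [596.  -9.  93.]
 [583.  -4.  95.]
 [587.  15.  92.]
 [648.  28.  96.]
 [649.  44.  91.]
 [630.  52.  91.]
 [608.  55.  90.]
 [649.  68.  99.]
 [590.  88.  98.]
 [652. 105.  97.]
 [612. 116.  93.]
 [650. 118.  89.]
 [590. 121.  94.]
 [589. 139.  96.]
 [591. 151.  99.]
 [594. 167.  97.]
 [654. 179.  96.]
 [650. 181.  97.]
 [626. 184.  94.]]
100 254
[[644. -78. 108.]
 [645. -72. 105.]
 [643. -60. 101.]
 [580. -49. 100.]
 [606. -42. 110.]
 [648. -33. 102.]
 [646. -23. 108.]
 [647. -11. 105.]
 [647.   4. 103.]
 [648.  13. 108.]
 [651.  25. 108.]
 [649.  41. 102.]
 [652.  50. 104.]
 [655.  59. 103.]
 [587.  69. 101.]
 [657.  80. 106.]
 [652.  86. 110.]
 [653.  95. 105.]
 [653. 105. 104.]
 [653. 120. 105.]
 [655. 129. 108.]
 [653. 138. 101.]
 [655. 147. 108.]
 [662. 160. 103.]
 [658. 172. 103.]
 [646. 181. 101.]]
```

step_arm(deltas=[[-36, -6, 33, 0, 0.137, 0, 0], [-39, -6, 28, 0, 0.137, 0, 0], [-43, -6, 18, 0, 0, 0, 0], [-43, -6, 18, 0, 0, 0, 0], [-43, -6, 18, 0, 0, 0, 0], [-43, -6, 18, 0, 0, 0, 0], [-43, -6, 18, 0, 0, 0, 0], [-43, -6, 18, 0, 0, 0, 0]])

```text
time_s: 2.6
ee_pos: [326.2, -251.5, 261.8]
orientation: [-1.201, 1.22, -1.225]
ft_force: [0.8, -0.3, -0.4]
finger_gap: 1.003
```

```bash
python3 - <<'E'
from h import *
delta([330,-240,260],[0,-1,0])
E
```

```text
t 2.6 p [ 326.2 -251.5  261.8] gap 1.003 ft [ 0.8 -0.3 -0.4] 
 tool x [-0.018 -1.     0.002] y [ 0.001 -0.002 -1.   ] z [ 1.    -0.018  0.001] 
 shift(tool) [-11.6   1.8   3.6] turn [-0.001 -0.018  0.002] q [-0.8   0.13  1.76 -0.    1.25  0.79]
```

```bash
python3 - <<'E'
from h import *
f=grab('wrist','w1');w=cloud(f)
np.savez('pics/w1.npz',w=w,px=f['pixels'],**{k:f[k] for k in ['fx','fy','cx','cy','distortion','rvec','tvec','range_z']})
print(f['fx'])
for l in ['tongs','stand']:
    for d in models.regions_of('wrist',l)[:2]:
        q=w[d['region']];q=q[~np.isnan(q[:,0])]
        print(l,round(d['p'],2),np.round(d['box']),len(q),np.round(np.percentile(q,2,axis=0)),np.round(np.percentile(q,98,axis=0)))
# Height layers
m=(w[...,0]>360)&(w[...,0]<490)&(w[...,1]>-310)&(w[...,1]<-160)
for lo,hi in [(4,12),(58,65),(66,74),(112,121),(122,130)]:
    k=m&(w[...,2]>lo)&(w[...,2]<hi); q=w[k]
    if len(q)>20:
        print(lo,hi,len(q),cv2.minAreaRect(q[:,:2].astype(np.float32)),np.round(np.percentile(q,50,axis=0),1))
E
```

```text
282.4857655095383
tongs 0.6 [212.  75. 272. 112.] 1138 [ 408. -266.   31.] [ 439. -208.  129.]
stand 0.7 [206.  61. 281. 124.] 3130 [ 386. -286.    7.] [ 466. -187.   64.]
stand 0.5 [  0.   2. 126.  70.] 4126 [465. -64.   7.] [524.  -9. 158.]
4 12 2048 ((425.6788635253906, -235.74668884277344), (83.55508422851562, 103.48735046386719), 0.23719078302383423) [ 417.4 -242.5    8.6]
58 65 1122 ((425.5772399902344, -236.20677185058594), (76.09190368652344, 47.51219940185547), 89.87393188476562) [ 429.1 -239.9   62.5]
66 74 185 ((423.2938537597656, -236.68511962890625), (59.45674514770508, 35.255062103271484), 89.21597290039062) [ 419.  -216.4   70.4]
112 121 468 ((422.7685546875, -236.59169006347656), (60.4599609375, 23.470745086669922), 88.89028930664062) [ 422.9 -226.8  118.8]
122 130 327 ((421.96209716796875, -234.34207153320312), (22.681581497192383, 31.967727661132812), 19.42253303527832) [ 422.5 -236.7  126.9]
```

View pics/w1.png

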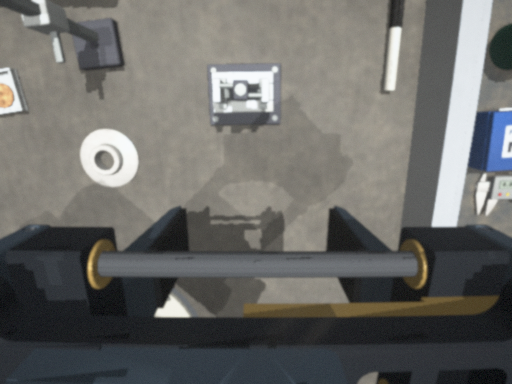

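step_arm(deltas=[[-7, 10, 48, 0, -0.018, 0.002, 0], [-7, 10, 47, 0, 0, 0, 0], [-1, 30, 2, 0, 0, 0, 0], [0, 30, 0, 0, 0, 0, 0]])

```text
time_s: 3.15
ee_pos: [429.2, -241.9, 183.5]
orientation: [-1.209, 1.196, -1.218]
ft_force: [-0.2, 0.3, -0.4]
finger_gap: 0.999
```

```bash
python3 - <<'E'
from h import *
delta([423,-236.5,76],[0,-1,0])
f=grab('wrist','w2')
f=grab('side');cv2.imwrite('pics/s2.png',cv2.resize(cv2.cvtColor(f['pixels'],4)[150:310,150:350],None,fx=3.7,fy=3.7))
E
```

```text
t 3.15 p [ 429.2 -241.9  183.5] gap 0.999 ft [-0.2  0.3 -0.4] 
 tool x [ 0.002 -1.     0.008] y [ 0.01  -0.008 -1.   ] z [1.    0.002 0.01 ] 
 shift(tool) [ -6.3 107.4  -7.2] turn [-0.01   0.002  0.008] q [-0.63  0.34  1.71 -0.    1.07  0.94]
```

View pics/w2.png

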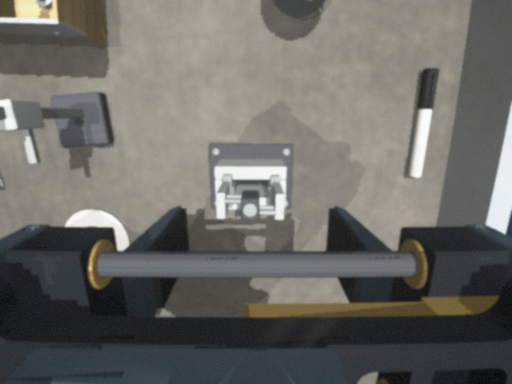

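View pics/s2.png

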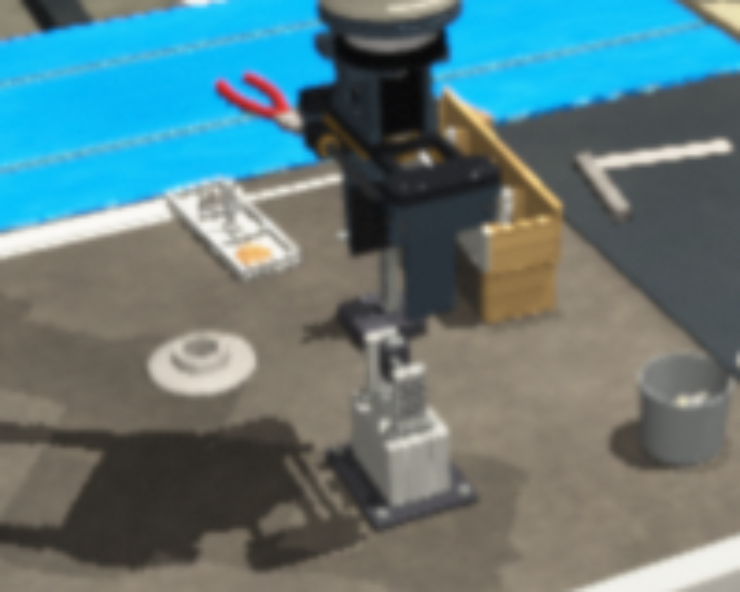

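step_arm(deltas=[[-6, 15, -6, -0.01, 0, 0.008, 0], [0, 25, 0, 0, 0, 0, 0]])

```text
time_s: 3.45
ee_pos: [421.6, -237.6, 144.2]
orientation: [-1.21, 1.212, -1.208]
ft_force: [-0.4, -0.4, -0.8]
finger_gap: 1.002
```

```bash
python3 - <<'E'
from h import *
delta([423,-236.5,76],[0,-1,0])
f=grab('wrist','w3')
w=cloud(f); np.savez('pics/w3.npz',w=w,px=f['pixels'],**{k:f[k] for k in ['fx','fy','cx','cy','distortion','rvec','tvec','range_z']})
m=(w[...,0]>360)&(w[...,0]<490)&(w[...,1]>-310)&(w[...,1]<-160)
for lo,hi in [(4,12),(58,65),(66,74),(112,121),(122,130)]:
    k=m&(w[...,2]>lo)&(w[...,2]<hi); q=w[k]
    if len(q)>20:
        print(lo,hi,len(q),cv2.minAreaRect(q[:,:2].astype(np.float32)),np.round(np.percentile(q,50,axis=0),1))
E
```

```text
t 3.45 p [ 421.6 -237.6  144.2] gap 1.002 ft [-0.4 -0.4 -0.8] 
 tool x [-0.    -1.    -0.001] y [-0.002  0.001 -1.   ] z [ 1.    -0.    -0.002] 
 shift(tool) [-1.1 68.2  1.5] turn [ 0.002 -0.    -0.001] q [-0.64  0.39  1.77 -0.    0.98  0.94]
4 12 2482 ((426.0194091796875, -236.092041015625), (104.32951354980469, 82.4151611328125), 89.95006561279297) [ 453.3 -237.8    8.5]
58 65 1528 ((425.8544616699219, -236.03631591796875), (47.539306640625, 76.15638732910156), 0.03612051159143448) [ 441.6 -238.3   62.4]
66 74 360 ((423.78570556640625, -236.6802215576172), (59.29765319824219, 35.740867614746094), 89.12022399902344) [ 434.9 -256.2   70.4]
112 121 979 ((423.85552978515625, -236.4748077392578), (60.275917053222656, 23.846759796142578), 88.98548889160156) [ 426.6 -234.2  118.5]
122 130 595 ((423.408935546875, -234.35350036621094), (21.199695587158203, 22.475940704345703), 9.795757293701172) [ 425.  -236.4  126.7]
```

View pics/w3.png

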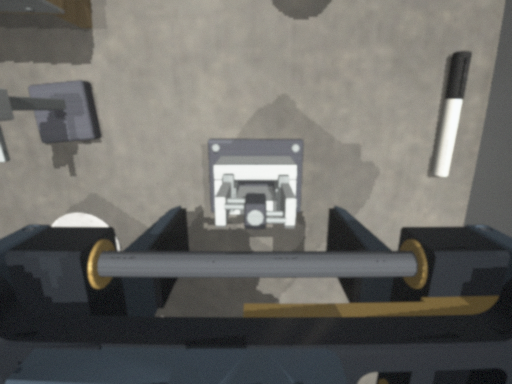

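step_arm(deltas=[[-1, 25, 1, 0, 0, 0, 0], [0, 25, 0.5, 0, 0, 0, 0], [0, 16, 0, 0, 0, 0, 0], [0, 1, 0, 0, 0, 0, 0]])

```text
time_s: 3.9
ee_pos: [422.4, -240.5, 76.6]
orientation: [-1.209, 1.215, -1.211]
ft_force: [1.0, 0.2, 1.3]
finger_gap: 1.0
```

```bash
python3 - <<'E'
from h import *
delta([423.8,-236.5,76],[-.017,-1,0])
E
```

```text
t 3.9 p [ 422.4 -240.5   76.6] gap 1.0 ft [1.  0.2 1.3] 
 tool x [-0.005 -1.    -0.   ] y [-0.002  0.    -1.   ] z [ 1.    -0.005 -0.002] 
 shift(tool) [-4.   0.6  1.3] turn [ 0.002  0.012 -0.   ] q [-0.64  0.5   1.83 -0.    0.81  0.94]
```

step_arm(deltas=[[-4, 0.5, 1.3, 0, 0.012, 0, 0], [0, 0, 0, 0, 0, 0, 40]], force=20)

```text
time_s: 4.1
ee_pos: [424.5, -237.8, 78.4]
orientation: [-1.201, 1.224, -1.224]
ft_force: [0.5, -0.7, 0.1]
finger_gap: 0.942
```

```bash
python3 - <<'E'
from h import *
delta([423.8,-236.5,76],[-.017,-1,0])
E
```

```text
t 4.1 p [ 424.5 -237.8   78.4] gap 0.942 ft [ 0.5 -0.7  0.1] 
 tool x [-0.019 -1.     0.001] y [-0.001 -0.001 -1.   ] z [ 1.    -0.019 -0.001] 
 shift(tool) [-1.3  2.4 -0.7] turn [ 0.001 -0.002  0.001] q [-0.63  0.5   1.83 -0.    0.81  0.96]
```

step_arm(deltas=[[-1.3, 2.4, -0.5, 0, 0, 0, 70], [0, 0, 0, 0, 0, 0, 85], [0, 0, 0, 0, 0, 0, 101], [0, 0, 0, 0, 0, 0, 101], [0, 0, 0, 0, 0, 0, 101], [0, 0, 0, 0, 0, 0, 101]])

```text
time_s: 4.7
ee_pos: [425.0, -237.1, 78.5]
orientation: [-1.201, 1.22, -1.226]
ft_force: [-0.7, -0.4, -1.8]
finger_gap: 0.605
```

```bash
python3 - <<'E'
from h import *
d=delta([423.8,-236.5,76],[-.017,-1,0]); print(r.read_state()['finger_gap']*91)
E
```

```text
t 4.7 p [ 425.  -237.1   78.5] gap 0.605 ft [-0.7 -0.4 -1.8] 
 tool x [-0.019 -1.     0.003] y [ 0.002 -0.003 -1.   ] z [ 1.    -0.019  0.002] 
 shift(tool) [-0.6  2.5 -1.2] turn [-0.002 -0.002  0.003] q [-0.63  0.5   1.83 -0.    0.81  0.96]
55.024396571450346
```

step_arm(deltas=[[0, -10, 0, 0, 0, 0, 101], [0, -20, 0, 0, 0, 0, 101], [0, -25, 0, 0, 0, 0, 101], [0, -25, 0, 0, 0, 0, 101], [0, -25, 0, 0, 0, 0, 101], [0, -25, 0, 0, 0, 0, 101]])

```text
time_s: 5.3
ee_pos: [422.6, -235.2, 213.3]
orientation: [-1.202, 1.226, -1.221]
ft_force: [-0.3, 0.2, -1.6]
finger_gap: 0.602
```

```bash
python3 - <<'E'
from h import *
d=delta([500,-170,225],[-.017,-1,0]); print(r.read_state()['finger_gap']*91)
f=grab('side');cv2.imwrite('pics/s4.png',cv2.resize(cv2.cvtColor(f['pixels'],4)[150:310,150:350],None,fx=3.7,fy=3.7))
f=grab('wrist','w4')
E
```

```text
t 5.3 p [ 422.6 -235.2  213.3] gap 0.602 ft [-0.3  0.2 -1.6] 
 tool x [-0.019 -1.    -0.001] y [-0.004  0.001 -1.   ] z [ 1.    -0.019 -0.004] 
 shift(tool) [-66.7 -11.9  76.1] turn [ 0.004 -0.002 -0.001] q [-0.63  0.3   1.68 -0.    1.17  0.96]
54.75235083991988
```

View pics/s4.png

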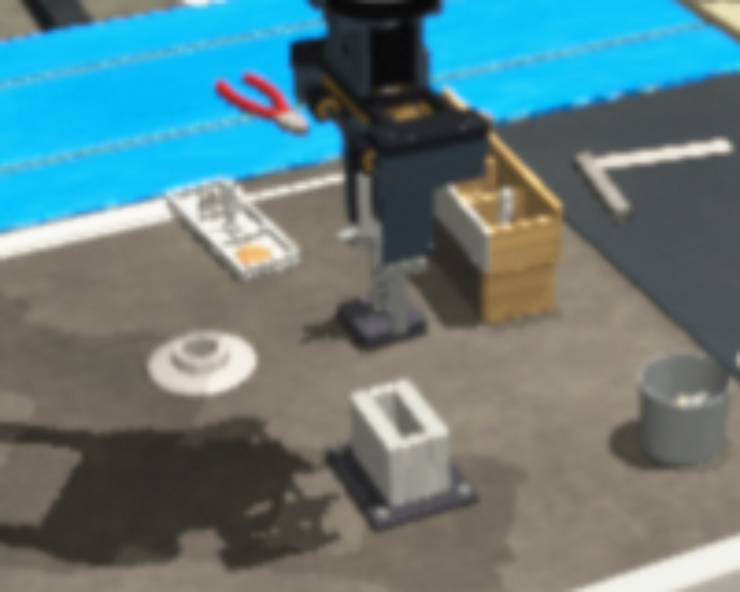

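View pics/w4.png

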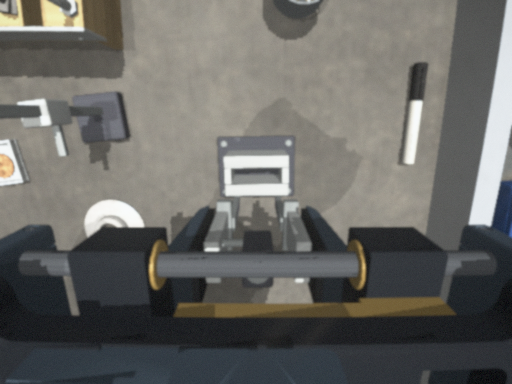

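step_arm(deltas=[[-12, -6, 14, 0, 0, 0, 101], [-27, -6, 30, 0.004, 0, 0, 101], [-27, 0, 30, 0, 0, 0, 101]])

```text
time_s: 5.7
ee_pos: [498.3, -172.3, 228.4]
orientation: [-1.197, 1.223, -1.231]
ft_force: [0.5, -0.3, -1.5]
finger_gap: 0.602
```

```bash
cat > rk.py <<'E'
from h import *
import sys
d=delta([600,-170,225],[-.06,-1,0])
n=sys.argv[1]
f=grab('wrist',n);w=cloud(f)
np.savez('pics/%s.npz'%n,w=w,px=f['pixels'],**{k:f[k] for k in ['fx','fy','cx','cy','distortion','rvec','tvec','range_z']})
for l in ['bolt','rack','height_gauge']:
    for d in models.regions_of('wrist',l)[:2]:
        q=w[d['region']];q=q[~np.isnan(q[:,0])]
        if len(q): print(l,round(d['p'],2),np.round(d['box']),len(q),np.round(np.percentile(q,2,axis=0)),np.round(np.percentile(q,98,axis=0)))
        if l=='bolt':
            for lo,hi in [(60,68),(72,90),(90,108),(108,116)]:
                k=q[(q[:,2]>lo)&(q[:,2]<hi)]
                if len(k): print('  ',lo,hi,len(k),np.round(k.min(0),1),np.round(k.max(0),1),np.round(k.mean(0),1))
E
python3 rk.py w5
```

```text
t 5.7 p [ 498.3 -172.3  228.4] gap 0.602 ft [ 0.5 -0.3 -1.5] 
 tool x [-0.025 -1.     0.003] y [ 0.004 -0.003 -1.   ] z [ 1.    -0.025  0.004] 
 shift(tool) [ -4.8   3.8 101.6] turn [-0.004  0.035  0.003] q [-0.45  0.34  1.57 -0.    1.23  1.15]
bolt 0.96 [118.  72. 150.  91.] 408 [602. -54.  61.] [618. -31. 114.]
   60 68 132 [600.7 -53.9  60.1] [622.1 -18.8  68. ] [609.4 -47.1  65.5]
   72 90 54 [604.4 -50.4  72.1] [614.  -44.3  89.6] [608.7 -48.7  81. ]
   90 108 78 [604.7 -50.6  90.2] [614.4 -44.3 107.5] [608.4 -48.9  98.6]
   108 116 106 [604.9 -51.1 108.1] [615.1 -41.6 114.1] [610.  -46.8 112.1]
rack 0.58 [  0.  33. 183. 109.] 10991 [582. -78.  22.] [651. 115. 107.]
height_gauge 0.94 [ 71. 149. 182. 219.] 3567 [468. -64.   9.] [526. -10. 191.]
```

View pics/w5.png

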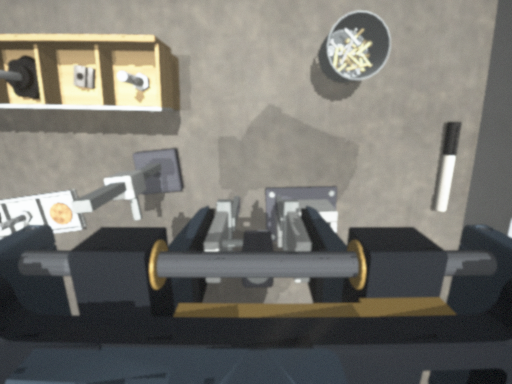

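```bash
python3 - <<'E'
import numpy as np,cv2
f=np.load('pics/w5.npz');w=f['w']
def reg(x0,x1,y0,y1,z0,z1):
    m=(w[...,0]>x0)&(w[...,0]<x1)&(w[...,1]>y0)&(w[...,1]<y1)&(w[...,2]>z0)&(w[...,2]<z1);return w[m]
q=reg(570,600,-90,200,94,99); p=np.polyfit(q[:,1],q[:,0],1); print('rail',len(q),p,q[:,1].min(), 'x at y=-46',np.polyval(p,-46),np.std(q[:,0]-np.polyval(p,q[:,1])))
q=reg(635,670,-90,200,103.5,108.5); p=np.polyfit(q[:,1],q[:,0],1); print('back',len(q),p,q[:,1].min(),'x at -46',np.polyval(p,-46))
q=reg(595,640,-100,-60,94,99);print('cheek',len(q),np.round(np.percentile(q,[2,50,98],axis=0),1))
q=reg(600,640,-40,0,86.5,92);print('divider',len(q),np.round(np.percentile(q,[2,50,98],axis=0),1))
for a,b in [(14,20),(60,100),(100,150),(150,180),(180,195)]:
    q=reg(440,540,-90,20,a,b); print('gauge',a,b,len(q),np.round(q.min(0)),np.round(q.max(0)))
t=np.load('pics/w1.npz')['w']; w=t
q=reg(440,540,-90,20,14,20);print(cv2.minAreaRect(q[:,:2].astype(np.float32)))
E
```

```text
rail 708 [2.32558191e-02 5.84592024e+02] -77.00238132314624 x at y=-46 583.5222560282706 3.861814997859657
back 1126 [5.52140525e-02 6.47980778e+02] -78.62923290461148 x at -46 645.4409317842251
cheek 215 [[595.8 -78.2  94.3]
 [616.9 -76.1  96.3]
 [638.7 -73.2  98.2]]
divider 215 [[600.5 -14.7  86.7]
 [621.  -12.3  90. ]
 [639.2  -9.3  91.7]]
gauge 14 20 1449 [465. -66.  14.] [529.  -4.  20.]
gauge 60 100 138 [461. -49.  60.] [515. -23. 100.]
gauge 100 150 1025 [460. -49. 100.] [516. -11. 150.]
gauge 150 180 327 [500. -42. 150.] [510. -26. 180.]
gauge 180 195 370 [499. -43. 180.] [510. -26. 192.]
((496.1363525390625, -34.85865783691406), (60.6634521484375, 61.04607009887695), 3.240277051925659)
```

step_arm(deltas=[[0, 0, 15, 0, 0.03, 0, 101], [-10, 1, 32, 0, 0, 0, 101], [-25, 1, 32, 0, 0, 0, 101], [-30, 0, 25, 0, 0, 0, 101], [-28, 0, 7, 0, 0, 0, 101], [-15, 0, 2, 0, 0, 0, 101]])

```text
time_s: 6.5
ee_pos: [614.7, -72.9, 222.7]
orientation: [-1.184, 1.256, -1.255]
ft_force: [-0.7, 0.2, -2.0]
finger_gap: 0.606
```

```bash
python3 - <<'E'
from h import *
delta([611,-46.7,142.5],[-.055,-1,0])
for n in ['side','top']:
    f=grab(n); p=proj(f,[600,-47,130])[0]; c=np.clip(p-[70,52],0,None).astype(int)
    cv2.imwrite('pics/%s6.png'%n,cv2.resize(cv2.cvtColor(f['pixels'],4)[c[1]:c[1]+105,c[0]:c[0]+140],None,fx=5,fy=5,interpolation=2))
E
```

```text
t 6.5 p [614.7 -72.9 222.7] gap 0.606 ft [-0.7  0.2 -2. ] 
 tool x [-0.062 -0.998  0.003] y [-0.004 -0.002 -1.   ] z [ 0.998 -0.062 -0.004] 
 shift(tool) [-26.2  80.2  -5. ] turn [ 0.004 -0.007  0.003] q [-0.21  0.48  1.35 -0.    1.32  1.42]
```

View pics/side6.png

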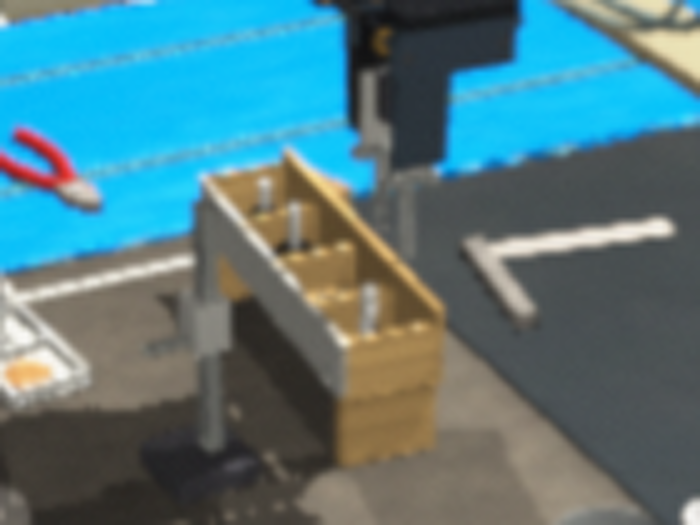

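View pics/top6.png

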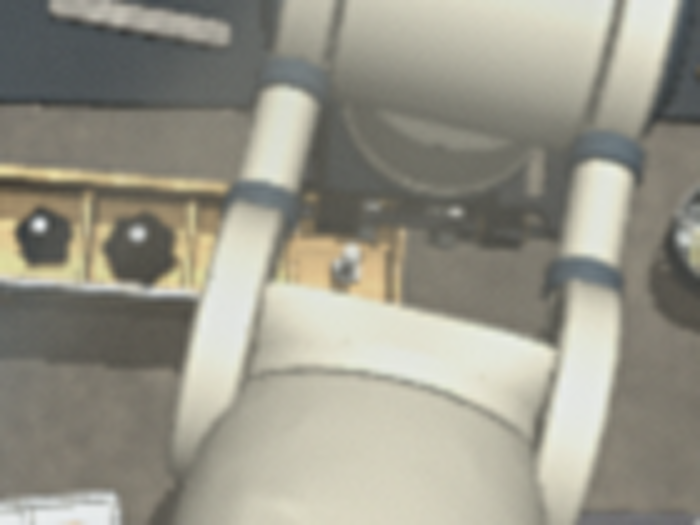

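step_arm(deltas=[[-18, 5, -3, 0.004, -0.007, 0.003, 101], [-8, 5, -2, 0, 0, 0, 101], [0, 5, 0, 0, 0, 0, 101]])

```text
time_s: 6.9
ee_pos: [608.8, -48.4, 207.5]
orientation: [-1.183, 1.25, -1.25]
ft_force: [0.0, -0.1, -1.7]
finger_gap: 0.605
```

```bash
python3 - <<'E'
from h import *
delta([611,-46.7,142.5],[-.055,-1,0])
f=grab('side','side7');w=cloud(f)
np.savez('pics/side7.npz',w=w,px=f['pixels'])
m=(w[...,0]>570)&(w[...,0]<660)&(w[...,1]>-100)&(w[...,1]<20)&(w[...,2]>116)&(w[...,2]<205)
q=w[m];print(len(q))
for z in range(116,205,8):
    k=q[(q[:,2]>=z)&(q[:,2]<z+8)]
    if len(k)>3: print(z,len(k),np.round(np.percentile(k,[5,50,95],axis=0)[:,:2],0).tolist())
p=proj(f,[600,-47,130])[0]; c=np.clip(p-[50,40],0,None).astype(int)
cv2.imwrite('pics/side7z.png',cv2.resize(cv2.cvtColor(f['pixels'],4)[c[1]:c[1]+80,c[0]:c[0]+100],None,fx=7,fy=7,interpolation=2))
E
```

```text
t 6.9 p [608.8 -48.4 207.5] gap 0.605 ft [ 0.  -0.1 -1.7] 
 tool x [-0.055 -0.998  0.   ] y [ 0. -0. -1.] z [ 0.998 -0.055  0.   ] 
 shift(tool) [-1.8 65.   2.1] turn [-0.    -0.001  0.   ] q [-0.18  0.48  1.39 -0.    1.27  1.45]
189
132 8 [[603.0, -68.0], [609.0, -51.0], [612.0, -28.0]]
140 18 [[601.0, -70.0], [606.0, -36.0], [612.0, -30.0]]
148 20 [[601.0, -72.0], [607.0, -51.0], [613.0, -30.0]]
156 16 [[603.0, -71.0], [605.0, -50.0], [611.0, -28.0]]
164 16 [[601.0, -71.0], [606.0, -67.0], [611.0, -28.0]]
172 13 [[603.0, -73.0], [607.0, -67.0], [610.0, -30.0]]
180 18 [[601.0, -71.0], [606.0, -34.0], [612.0, -28.0]]
188 45 [[591.0, -79.0], [602.0, -74.0], [622.0, -25.0]]
196 33 [[592.0, -80.0], [605.0, -73.0], [620.0, -26.0]]
```

View pics/side7z.png

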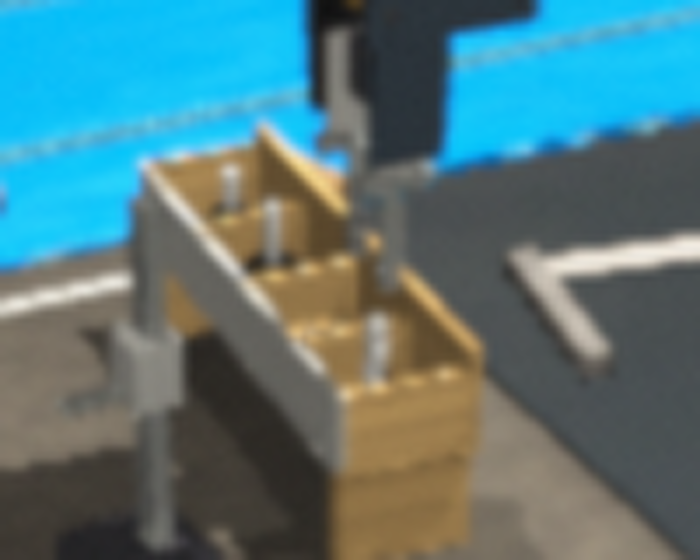

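```bash
python3 - <<'E'
import numpy as np
w=np.load('pics/side7.npz')['w']
m=(w[...,0]>590)&(w[...,0]<625)&(w[...,1]>-66)&(w[...,1]<-28)&(w[...,2]>75)&(w[...,2]<116)
q=w[m]
for z in range(75,116,6):
    k=q[(q[:,2]>=z)&(q[:,2]<z+6)]
    if len(k)>3: print(z,len(k),np.round(np.percentile(k,[5,50,95],axis=0)[:,:2],0).tolist())
E
```

```text
81 4 [[605.0, -50.0], [610.0, -49.0], [613.0, -47.0]]
87 5 [[606.0, -51.0], [607.0, -46.0], [613.0, -44.0]]
99 8 [[605.0, -52.0], [609.0, -48.0], [614.0, -44.0]]
105 8 [[605.0, -53.0], [610.0, -48.0], [616.0, -41.0]]
```

step_arm(deltas=[[-2.0, 0, 3, 0, 0, 0, 101], [0, 10, 0, 0, 0, 0, 101], [0, 20, 0, 0, 0, 0, 101], [0, 20, 0, 0, 0, 0, 101]])

```text
time_s: 7.35
ee_pos: [613.5, -49.3, 156.5]
orientation: [-1.18, 1.248, -1.255]
ft_force: [0.2, 0.1, -1.7]
finger_gap: 0.607
```

```bash
python3 - <<'E'
from h import *
delta([612,-46.2,142.5],[-.055,-1,0])
E
```

```text
t 7.35 p [613.5 -49.3 156.5] gap 0.607 ft [ 0.2  0.1 -1.7] 
 tool x [-0.058 -0.998  0.002] y [ 0.004 -0.002 -1.   ] z [ 0.998 -0.058  0.004] 
 shift(tool) [-3.1 14.  -1.7] turn [-0.004 -0.003  0.002] q [-0.18  0.54  1.44 -0.    1.16  1.45]
```

step_arm(deltas=[[-3, 7, -1.5, -0.004, 0, 0.002, 101], [0, 6, 0, 0, 0, 0, 101], [0, 0, 0, 0, 0, 0, 101]])

```text
time_s: 7.65
ee_pos: [610.7, -46.6, 139.9]
orientation: [-1.184, 1.256, -1.249]
ft_force: [0.1, -0.5, -1.0]
finger_gap: 0.608
```

```bash
python3 - <<'E'
from h import *
delta([612,-46.2,142.5],[-.055,-1,0])
f=grab('side','side8');w=cloud(f)
p=proj(f,[600,-47,130])[0]; c=np.clip(p-[50,40],0,None).astype(int)
cv2.imwrite('pics/side8z.png',cv2.resize(cv2.cvtColor(f['pixels'],4)[c[1]:c[1]+80,c[0]:c[0]+100],None,fx=7,fy=7,interpolation=2))
E
```

```text
t 7.65 p [610.7 -46.6 139.9] gap 0.608 ft [ 0.1 -0.5 -1. ] 
 tool x [-0.058 -0.998 -0.001] y [-0.005  0.001 -1.   ] z [ 0.998 -0.058 -0.005] 
 shift(tool) [-0.5 -2.6  1.2] turn [ 0.005 -0.004 -0.001] q [-0.17  0.56  1.46  0.    1.13  1.46]
```

View pics/side8z.png

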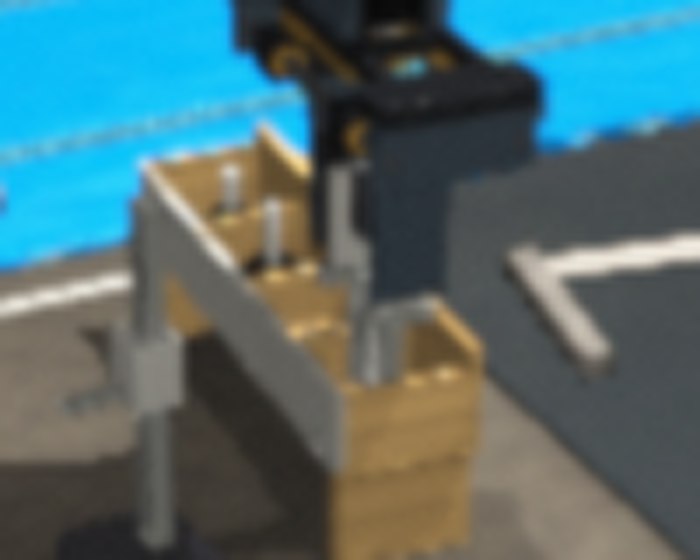

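step_arm(deltas=[[-0.5, -2.5, 1, 0, 0, 0, 110], [0, 0, 0, 0, 0, 0, 122], [0, 0, 0, 0, 0, 0, 134], [0, 0, 0, 0, 0, 0, 146], [0, 0, 0, 0, 0, 0, 156], [0, 0, 0, 0, 0, 0, 170], [0, 0, 0, 0, 0, 0, 190], [0, 0, 0, 0, 0, 0, 210]], force=25)

```text
time_s: 8.5
ee_pos: [613.8, -46.3, 146.1]
orientation: [-1.18, 1.252, -1.252]
ft_force: [-0.1, 0.4, -0.9]
finger_gap: 0.363
```

```bash
python3 - <<'E'
from h import *
delta([612,-46.2,142.5],[-.055,-1,0]); print(r.read_state()['finger_gap']*91)
f=grab('side','side9');w=cloud(f)
p=proj(f,[600,-47,130])[0]; c=np.clip(p-[50,40],0,None).astype(int)
cv2.imwrite('pics/side9z.png',cv2.resize(cv2.cvtColor(f['pixels'],4)[c[1]:c[1]+80,c[0]:c[0]+100],None,fx=7,fy=7,interpolation=2))
E
```

```text
t 8.5 p [613.8 -46.3 146.1] gap 0.363 ft [-0.1  0.4 -0.9] 
 tool x [-0.058 -0.998 -0.001] y [ 0.001  0.001 -1.   ] z [ 0.998 -0.058  0.001] 
 shift(tool) [ 0.   3.6 -1.8] turn [-0.001 -0.003 -0.001] q [-0.17  0.55  1.45  0.    1.14  1.46]
33.06343704678133
```

View pics/side9z.png

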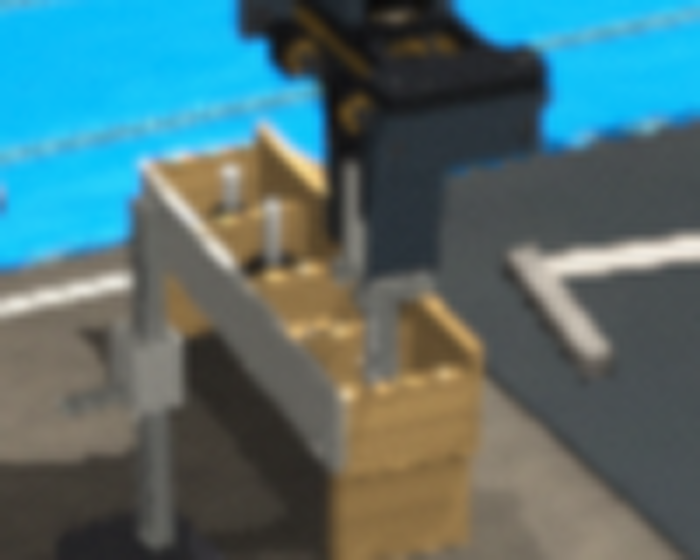

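step_arm(deltas=[[0, -6, 0, 0, 0, 0, 210], [0, -14, 0, 0, 0, 0, 210], [0, -18, 0, 0, 0, 0, 210], [0, -18, 0, 0, 0, 0, 210], [0, -6, 0, 0, 0, 0, 210]])

```text
time_s: 9.05
ee_pos: [612.8, -46.4, 210.0]
orientation: [-1.182, 1.254, -1.251]
ft_force: [0.7, -0.4, -2.8]
finger_gap: 0.359
```

```bash
python3 - <<'E'
from h import *
delta([612,-46.2,206],[-.055,-1,0]); print(r.read_state()['finger_gap']*91)
f=grab('side','side10');w=cloud(f)
np.savez('pics/side10.npz',w=w)
p=proj(f,[600,-47,130])[0]; c=np.clip(p-[50,40],0,None).astype(int)
cv2.imwrite('pics/side10z.png',cv2.resize(cv2.cvtColor(f['pixels'],4)[c[1]:c[1]+80,c[0]:c[0]+100],None,fx=7,fy=7,interpolation=2))
m=(w[...,0]>590)&(w[...,0]<635)&(w[...,1]>-70)&(w[...,1]<-22)&(w[...,2]>98)&(w[...,2]<210)
q=w[m]
for z in range(98,206,6):
    k=q[(q[:,2]>=z)&(q[:,2]<z+6)]
    if len(k)>3: print(z,len(k),np.round(np.percentile(k,[5,50,95],axis=0)[:,:2],0).tolist())
E
```

```text
t 9.05 p [612.8 -46.4 210. ] gap 0.359 ft [ 0.7 -0.4 -2.8] 
 tool x [-0.058 -0.998 -0.001] y [-0.002  0.001 -1.   ] z [ 0.998 -0.058 -0.002] 
 shift(tool) [-0.1  4.  -0.8] turn [ 0.002 -0.003 -0.001] q [-0.17  0.48  1.38  0.    1.28  1.46]
32.70406097009396
122 10 [[601.0, -55.0], [608.0, -51.0], [615.0, -47.0]]
128 11 [[602.0, -57.0], [606.0, -53.0], [612.0, -47.0]]
140 9 [[605.0, -59.0], [608.0, -54.0], [613.0, -44.0]]
146 9 [[604.0, -62.0], [608.0, -55.0], [613.0, -48.0]]
152 7 [[605.0, -60.0], [606.0, -56.0], [613.0, -50.0]]
158 9 [[604.0, -58.0], [607.0, -57.0], [612.0, -46.0]]
164 9 [[605.0, -58.0], [610.0, -53.0], [615.0, -41.0]]
170 11 [[606.0, -58.0], [607.0, -51.0], [615.0, -39.0]]
176 8 [[606.0, -60.0], [611.0, -56.0], [618.0, -44.0]]
182 4 [[607.0, -58.0], [609.0, -56.0], [611.0, -56.0]]
188 11 [[594.0, -66.0], [605.0, -63.0], [620.0, -36.0]]
194 37 [[593.0, -68.0], [604.0, -61.0], [627.0, -33.0]]
200 15 [[595.0, -66.0], [605.0, -63.0], [620.0, -37.0]]
```

View pics/side10z.png

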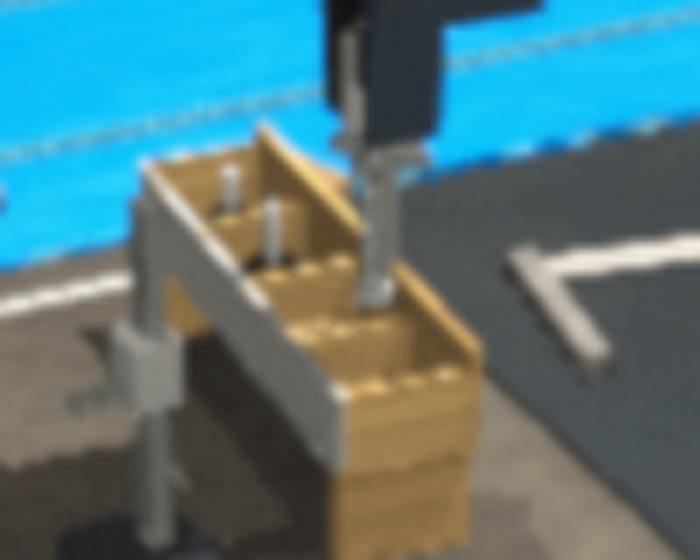

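step_arm(deltas=[[0, -2, -10, 0, 0, 0, 210], [0, 0, -20, 0, 0, 0, 210], [0, 0, -20, 0, 0, 0, 210], [-10, 0, -8, 0, 0, 0, 210], [-20, 0, -5, 0, 0, 0, 210], [-30, 0, -2, 0, 0, 0, 210], [-35, 0, -2, 0, 0, 0, 210]])

```text
time_s: 9.8
ee_pos: [544.3, 53.3, 208.6]
orientation: [-1.184, 1.262, -1.252]
ft_force: [0.1, 0.0, -2.5]
finger_gap: 0.364
```

```bash
python3 - <<'E'
from h import *
delta([545,80,210],[-.055,-1,0]); print(r.read_state()['finger_gap']*91)
for n in ['top0','w5','w1','w3']:
    f=np.load('pics/%s.npz'%n);w=f['w'];px=f['px']
    hsv=cv2.cvtColor(px,cv2.COLOR_RGB2HSV)
    m=(hsv[...,0]>5)&(hsv[...,0]<25)&(hsv[...,1]>70)&(w[...,0]>390)&(w[...,0]<480)&(w[...,1]>90)&(w[...,1]<160)&(w[...,2]<20)
    q=w[m]
    if len(q)>10:
        print(n,len(q),np.round(np.percentile(q,[2,50,98],axis=0),1).tolist(),cv2.minEnclosingCircle(q[:,:2].astype(np.float32)),np.round(q.mean(0),1))
    # tray rim
    m=(w[...,0]>385)&(w[...,0]<480)&(w[...,1]>90)&(w[...,1]<280)&(w[...,2]>10.5)&(w[...,2]<19)
    q=w[m]
    if len(q)>50: print('rim',n,len(q),cv2.minAreaRect(q[:,:2].astype(np.float32)))
E
```

```text
t 9.8 p [544.3  53.3 208.6] gap 0.364 ft [ 0.1  0.  -2.5] 
 tool x [-0.064 -0.998 -0.   ] y [-0.008  0.001 -1.   ] z [ 0.998 -0.064 -0.008] 
 shift(tool) [-26.7  -1.4  -1. ] turn [ 0.008 -0.009 -0.   ] q [-0.01  0.39  1.54  0.    1.22  1.62]
33.084301036178275
top0 78 [[421.8, 111.7, 1.9], [436.2, 125.6, 8.2], [450.6, 138.5, 12.5]] ((435.9729919433594, 125.45280456542969), 15.639435768127441) [436.1 125.4   8. ]
rim top0 291 ((433.0532531738281, 181.12646484375), (60.497371673583984, 173.50775146484375), 6.285826683044434)
w5 322 [[421.5, 108.3, 4.4], [436.0, 122.7, 6.3], [450.3, 137.2, 7.6]] ((435.7369689941406, 122.87657165527344), 16.317583084106445) [435.8 122.8   6.2]
rim w5 672 ((436.40338134765625, 159.25709533691406), (60.87990951538086, 133.50344848632812), 5.105777740478516)
w1 252 [[419.7, 107.9, 4.6], [433.8, 118.1, 6.2], [449.4, 128.5, 7.7]] ((434.5054626464844, 122.82569885253906), 17.02552604675293) [434.1 118.1   6.2]
rim w1 271 ((440.3174133300781, 108.62824249267578), (61.569908142089844, 35.454933166503906), 1.6734321117401123)
```

step_arm(deltas=[[-30, 0, -12, 0.008, 0, 0, 210], [-22, 0, -30, 0, 0, 0, 210], [-12, 5, -30, 0, 0, 0, 210], [-4, 15, -25, 0, 0, 0, 210], [0, 25, -8, 0, 0, 0, 210], [0, 20, 0, 0, 0, 0, 210]])

```text
time_s: 10.4
ee_pos: [437.6, 137.5, 141.6]
orientation: [-1.177, 1.252, -1.252]
ft_force: [1.0, 1.0, -1.3]
finger_gap: 0.364
```

```bash
cat > sv.py <<'E'
from h import *
import sys
n=sys.argv[1];P=eval(sys.argv[2])
f=grab('side',n);w=cloud(f);np.savez('pics/%s.npz'%n,w=w)
p=proj(f,P)[0]; c=np.clip(p-[50,40],0,None).astype(int)
cv2.imwrite('pics/%sz.png'%n,cv2.resize(cv2.cvtColor(f['pixels'],4)[c[1]:c[1]+80,c[0]:c[0]+100],None,fx=7,fy=7,interpolation=2))
E
python3 - <<'E'
from h import *
delta([438,124,92],[-.055,-1,0]); print(r.read_state()['finger_gap']*91)
E
python3 sv.py side11 [436,124,40]
```

```text
t 10.4 p [437.6 137.5 141.6] gap 0.364 ft [ 1.   1.  -1.3] 
 tool x [-0.059 -0.998 -0.003] y [ 0.002  0.002 -1.   ] z [ 0.998 -0.059  0.002] 
 shift(tool) [13.6 49.6  1.1] turn [-0.002 -0.004 -0.003] q [0.17 0.36 1.83 0.   0.94 1.8 ]
33.129915291740325
```

View pics/side11z.png

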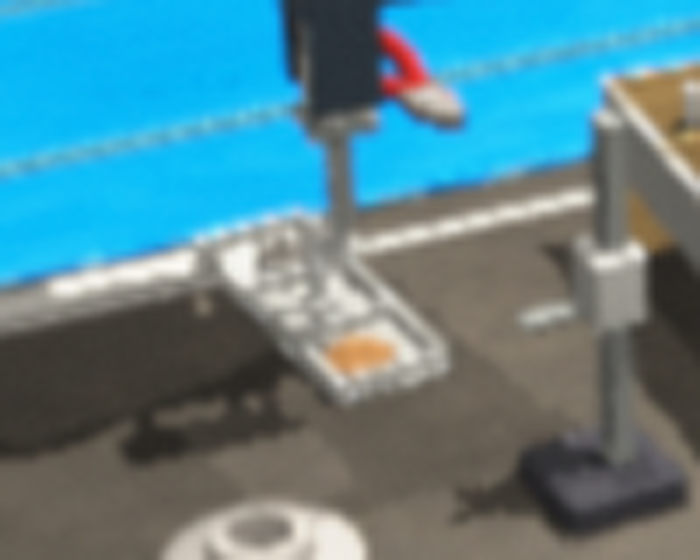

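step_arm(deltas=[[13, 10, 1, 0, 0, 0, 210], [0, 10, 0, 0, 0, 0, 210], [0, 0, 0, 0, 0, 0, 210]])

```text
time_s: 10.75
ee_pos: [435.7, 125.0, 117.9]
orientation: [-1.182, 1.255, -1.249]
ft_force: [0.0, -0.1, -1.5]
finger_gap: 0.361
```

```bash

python3 - <<'E'
from h import *
for i in range(3): delta([438,124,92],[-.055,-1,0])
E
python3 sv.py side12 [436,124,40]; python3 - <<'E'
from h import *
f=dict(np.load('pics/side12.npz'));w=f['w'];px=cv2.imread('pics/side12.png')
hsv=cv2.cvtColor(px,cv2.COLOR_BGR2HSV)
m=(hsv[...,0]>5)&(hsv[...,0]<25)&(hsv[...,1]>70)&(w[...,0]>390)&(w[...,0]<480)&(w[...,1]>90)&(w[...,1]<160)&(w[...,2]<20)
q=w[m];print('pad',len(q),cv2.minEnclosingCircle(q[:,:2].astype(np.float32)),np.round(q.mean(0),1))
m=(w[...,0]>400)&(w[...,0]<470)&(w[...,1]>80)&(w[...,1]<165)&(w[...,2]>24)&(w[...,2]<130)
q=w[m]
for z in range(24,130,4):
    k=q[(q[:,2]>=z)&(q[:,2]<z+4)]
    if len(k)>2: print(z,len(k),np.round(np.percentile(k,[5,50,95],axis=0)[:,:2],0).tolist())
E
```

```text
t 10.75 p [435.7 125.  117.9] gap 0.361 ft [ 0.  -0.1 -1.5] 
 tool x [-0.059 -0.998 -0.002] y [-0.003  0.002 -1.   ] z [ 0.998 -0.059 -0.003] 
 shift(tool) [ 0.9 25.9  2.4] turn [ 0.003 -0.004 -0.002] q [0.15 0.4  1.87 0.   0.88 1.77]
t 10.75 p [435.7 125.  117.9] gap 0.361 ft [ 0.  -0.1 -1.5] 
 tool x [-0.059 -0.998 -0.002] y [-0.003  0.002 -1.   ] z [ 0.998 -0.059 -0.003] 
 shift(tool) [ 0.9 25.9  2.4] turn [ 0.003 -0.004 -0.002] q [0.15 0.4  1.87 0.   0.88 1.77]
t 10.75 p [435.7 125.  117.9] gap 0.361 ft [ 0.  -0.1 -1.5] 
 tool x [-0.059 -0.998 -0.002] y [-0.003  0.002 -1.   ] z [ 0.998 -0.059 -0.003] 
 shift(tool) [ 0.9 25.9  2.4] turn [ 0.003 -0.004 -0.002] q [0.15 0.4  1.87 0.   0.88 1.77]
pad 37 ((436.3022155761719, 125.2874755859375), 20.368511199951172) [436.5 125.3   2.6]
28 4 [[426.0, 115.0], [430.0, 120.0], [436.0, 121.0]]
32 6 [[423.0, 118.0], [427.0, 122.0], [437.0, 130.0]]
36 5 [[426.0, 115.0], [429.0, 117.0], [434.0, 123.0]]
40 3 [[431.0, 115.0], [432.0, 120.0], [433.0, 121.0]]
44 4 [[426.0, 116.0], [428.0, 120.0], [435.0, 126.0]]
52 6 [[428.0, 111.0], [431.0, 115.0],
[... 296 characters left out ...]
7.0, 105.0], [428.0, 116.0], [432.0, 123.0]]
84 5 [[428.0, 110.0], [432.0, 116.0], [434.0, 124.0]]
88 6 [[430.0, 110.0], [433.0, 115.0], [437.0, 120.0]]
92 3 [[431.0, 110.0], [435.0, 112.0], [437.0, 115.0]]
96 3 [[421.0, 111.0], [424.0, 113.0], [424.0, 130.0]]
100 16 [[417.0, 103.0], [430.0, 109.0], [444.0, 136.0]]
104 22 [[416.0, 103.0], [427.0, 110.0], [449.0, 134.0]]
108 7 [[422.0, 106.0], [430.0, 108.0], [440.0, 130.0]]
112 5 [[423.0, 102.0], [429.0, 102.0], [443.0, 128.0]]
116 9 [[419.0, 98.0], [422.0, 102.0], [445.0, 145.0]]
120 16 [[418.0, 96.0], [429.0, 101.0], [448.0, 138.0]]
124 15 [[418.0, 96.0], [424.0, 102.0], [440.0, 144.0]]
128 4 [[422.0, 99.0], [428.0, 122.0], [446.0, 140.0]]
```

View pics/side12z.png

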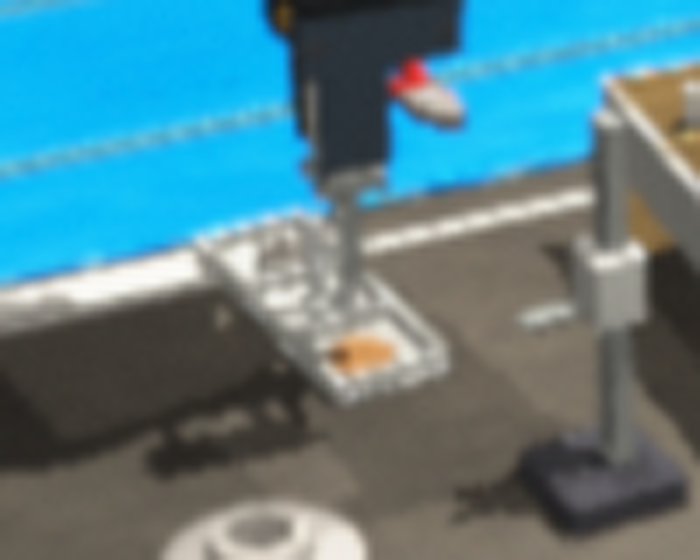

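step_arm(deltas=[[0.5, 8, 3.5, 0.003, 0, 0, 210], [0, 8, 0, 0, 0, 0, 210], [0, 3, 0, 0, 0, 0, 210], [0, 0, 0, 0, 0, 0, 210]])

```text
time_s: 11.2
ee_pos: [441.1, 125.3, 99.0]
orientation: [-1.177, 1.251, -1.252]
ft_force: [-0.2, 0.2, -2.0]
finger_gap: 0.361
```

```bash

python3 - <<'E'
from h import *
delta([439,124.5,92],[-.055,-1,0])
E
python3 sv.py side13 [436,124,40]; python3 - <<'E'
from h import *
w=np.load('pics/side13.npz')['w']
m=(w[...,0]>400)&(w[...,0]<470)&(w[...,1]>80)&(w[...,1]<165)&(w[...,2]>30)&(w[...,2]<75)
q=w[m];print(np.round(np.percentile(q,[3,50,97],axis=0),1))
E
```

```text
t 11.2 p [441.1 125.3  99. ] gap 0.361 ft [-0.2  0.2 -2. ] 
 tool x [-0.058 -0.998 -0.002] y [ 0.003  0.002 -1.   ] z [ 0.998 -0.058  0.003] 
 shift(tool) [ 1.   7.  -2.1] turn [-0.003 -0.003 -0.002] q [0.15 0.43 1.88 0.   0.82 1.77]
[[433.1 111.5  33.4]
 [437.1 117.   51.1]
 [443.6 135.   71.3]]
```

View pics/side13z.png

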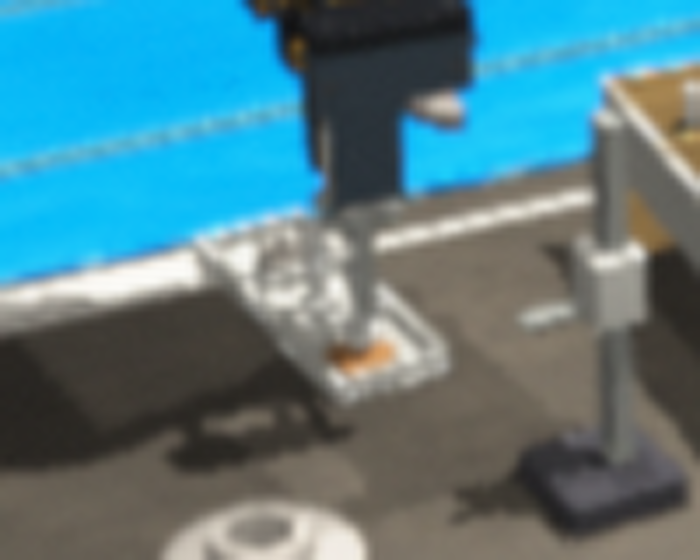

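step_arm(deltas=[[0.5, 2.5, -1.5, -0.003, 0, 0, 210], [0, 1, 0, 0, 0, 0, 210], [0, 0, 0, 0, 0, 0, 210]])

```text
time_s: 11.55
ee_pos: [439.6, 124.9, 95.7]
orientation: [-1.179, 1.253, -1.25]
ft_force: [-0.7, 0.2, -1.4]
finger_gap: 0.36
```

step_arm(deltas=[[0, 1, 0, 0, 0, 0, 210], [0, 0, 0, 0, 0, 0, 210]])

```text
time_s: 11.75
ee_pos: [439.7, 124.9, 94.8]
orientation: [-1.179, 1.253, -1.25]
ft_force: [-0.9, -0.1, -2.1]
finger_gap: 0.362
```

```bash

python3 - <<'E'
from h import *
delta([439,124.5,92],[-.055,-1,0])
E
python3 sv.py side14 [436,124,40]
```

```text
t 11.75 p [439.7 124.9  94.8] gap 0.362 ft [-0.9 -0.1 -2.1] 
 tool x [-0.058 -0.998 -0.003] y [ 0.001  0.003 -1.   ] z [ 0.998 -0.058  0.001] 
 shift(tool) [ 0.5  2.8 -0.7] turn [-0.001 -0.003 -0.003] q [0.14 0.44 1.89 0.   0.81 1.77]
```

View pics/side14z.png

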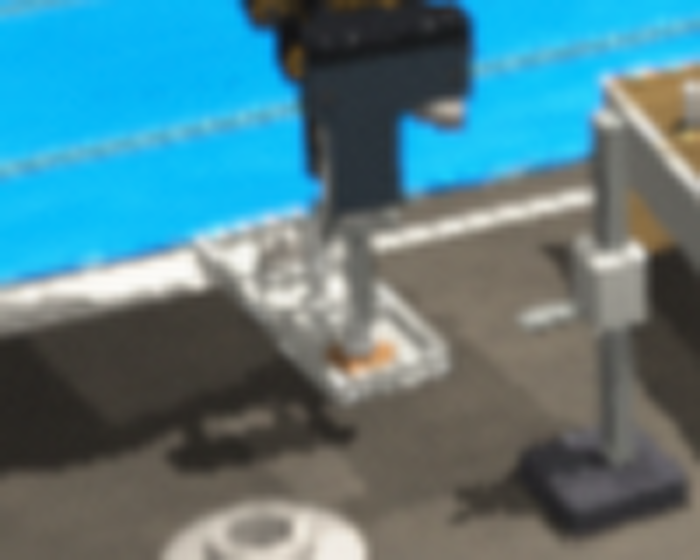

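step_arm(deltas=[[0, 1, 0, 0, 0, 0, 210], [0, 0, 0, 0, 0, 0, 210]])

```text
time_s: 12.0
ee_pos: [439.8, 124.9, 93.9]
orientation: [-1.178, 1.252, -1.251]
ft_force: [0.5, -0.0, -1.9]
finger_gap: 0.36
```

step_arm(deltas=[[0, 1, 0, 0, 0, 0, 210], [0, 0, 0, 0, 0, 0, 210]])

```text
time_s: 12.2
ee_pos: [439.8, 125.0, 92.8]
orientation: [-1.178, 1.252, -1.251]
ft_force: [1.3, -0.2, -1.9]
finger_gap: 0.359
```

step_arm(deltas=[[0, 1, 0, 0, 0, 0, 210], [0, 0, 0, 0, 0, 0, 210]])

```text
time_s: 12.4
ee_pos: [440.0, 125.0, 91.9]
orientation: [-1.178, 1.252, -1.251]
ft_force: [-1.2, 0.9, 1.5]
finger_gap: 0.362
```

step_arm(deltas=[[0, 0.5, 0, 0, 0, 0, 210], [0, 0, 0, 0, 0, 0, 210]])

```text
time_s: 12.6
ee_pos: [440.2, 125.0, 91.9]
orientation: [-1.177, 1.252, -1.251]
ft_force: [-0.8, 0.4, -0.4]
finger_gap: 0.362
```

```bash

python3 - <<'E'
from h import *
delta([439,124.5,92],[-.055,-1,0])
E
python3 sv.py side15 [436,124,40]
```

```text
t 12.6 p [440.2 125.   91.9] gap 0.362 ft [-0.8  0.4 -0.4] 
 tool x [-0.058 -0.998 -0.003] y [ 0.002  0.003 -1.   ] z [ 0.998 -0.058  0.002] 
 shift(tool) [ 0.6 -0.1 -1.2] turn [-0.002 -0.003 -0.003] q [0.14 0.44 1.89 0.   0.8  1.77]
```

View pics/side15z.png

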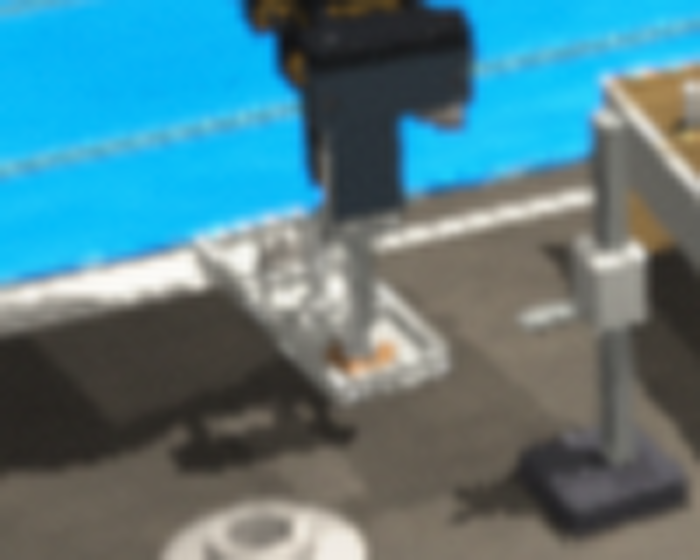

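step_arm(deltas=[[0, 1, 0, 0, 0, 0, 210], [0, 0, 0, 0, 0, 0, 210]])

```text
time_s: 12.85
ee_pos: [440.6, 125.0, 91.4]
orientation: [-1.177, 1.251, -1.251]
ft_force: [-0.4, 1.2, -0.8]
finger_gap: 0.36
```

step_arm(deltas=[[0.5, 1, -1, -0.002, 0, -0.003, 210], [0, 0, 0, 0, 0, 0, 210]])

```text
time_s: 13.05
ee_pos: [440.7, 124.9, 91.0]
orientation: [-1.178, 1.25, -1.254]
ft_force: [0.0, -0.8, -1.4]
finger_gap: 0.359
```

```bash

python3 - <<'E'
from h import *
delta([439,124.5,92],[-.055,-1,0]);print(r.read_state()['wrist_torque'])
E
python3 sv.py side16 [436,124,40]
python3 - <<'E'
from h import *
w=np.load('pics/side16.npz')['w']
m=(w[...,0]>400)&(w[...,0]<470)&(w[...,1]>80)&(w[...,1]<165)&(w[...,2]>16)&(w[...,2]<140)
q=w[m]
for z in range(16,120,8):
    k=q[(q[:,2]>=z)&(q[:,2]<z+8)]
    if len(k)>2: print(z,len(k),np.round(np.percentile(k,[5,50,95],axis=0)[:,:2],0).tolist())
E
```

```text
t 13.05 p [440.7 124.9  91. ] gap 0.359 ft [ 0.  -0.8 -1.4] 
 tool x [-0.058 -0.998 -0.001] y [ 0.004  0.    -1.   ] z [ 0.998 -0.058  0.004] 
 shift(tool) [ 0.5 -1.  -1.7] turn [-0.004 -0.004 -0.001] q [ 0.15  0.45  1.89 -0.    0.8   1.78]
[ 0.07367673  0.0744072  -0.00911942]
16 6 [[432.0, 114.0], [435.0, 117.0], [441.0, 121.0]]
24 8 [[432.0, 114.0], [436.0, 117.0], [442.0, 121.0]]
32 9 [[433.0, 112.0], [435.0, 116.0], [442.0, 122.0]]
40 6 [[434.0, 113.0], [438.0, 117.0], [441.0, 120.0]]
48 12 [[434.0, 111.0], [437.0, 115.0], [442.0, 128.0]]
56 9 [[434.0, 112.0], [440.0, 116.0], [445.0, 125.0]]
64 4 [[429.0, 110.0], [436.0, 112.0], [439.0, 119.0]]
72 34 [[422.0, 103.0], [436.0, 109.0], [455.0, 135.0]]
80 13 [[422.0, 104.0], [429.0, 107.0], [450.0, 139.0]]
88 21 [[424.0, 98.0], [432.0, 101.0], [451.0, 143.0]]
96 29 [[422.0, 95.0], [434.0, 99.0], [452.0, 142.0]]
104 30 [[422.0, 94.0], [432.0, 99.0], [453.0, 144.0]]
112 31 [[422.0, 94.0], [430.0, 99.0], [454.0, 145.0]]
```

step_arm(deltas=[[0, 1.5, 0, 0, 0, 0, 210]])

```text
time_s: 13.2
ee_pos: [441.3, 124.9, 89.9]
orientation: [-1.177, 1.249, -1.254]
ft_force: [-0.9, 0.0, 19.5]
finger_gap: 0.364
```

```bash

python3 - <<'E'
from h import *
delta([439,124.5,92],[-.055,-1,0])
E
python3 sv.py side17 [436,124,40]
```

```text
t 13.2 p [441.3 124.9  89.9] gap 0.364 ft [-0.9  0.  19.5] 
 tool x [-0.058 -0.998 -0.001] y [ 0.005  0.    -1.   ] z [ 0.998 -0.058  0.005] 
 shift(tool) [ 0.6 -2.1 -2.3] turn [-0.005 -0.003 -0.001] q [ 0.15  0.45  1.89 -0.    0.8   1.78]
```

View pics/side17z.png

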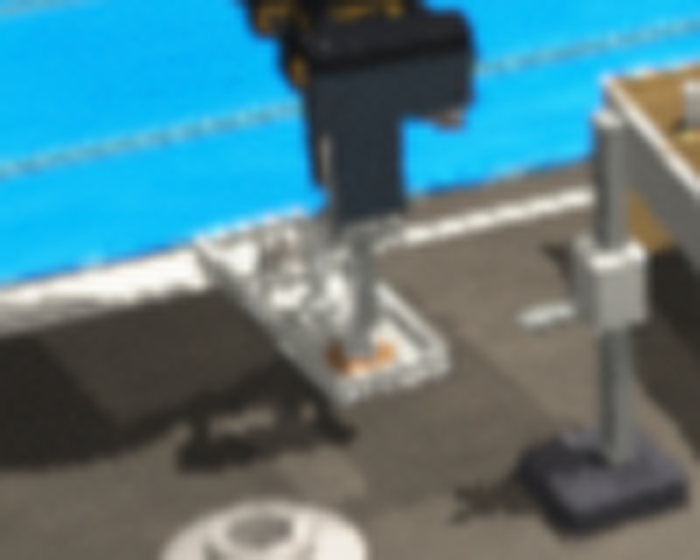

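step_arm(deltas=[[0, -1.2, -1, 0, 0, 0, 210], [0, 0, 0, 0, 0, 0, 168], [0, 0, 0, 0, 0, 0, 156], [0, 0, 0, 0, 0, 0, 145], [0, 0, 0, 0, 0, 0, 134], [0, 0, 0, 0, 0, 0, 122], [0, 0, 0, 0, 0, 0, 110], [0, 0, 0, 0, 0, 0, 101]])

```text
time_s: 14.05
ee_pos: [439.7, 124.8, 90.2]
orientation: [-1.178, 1.25, -1.253]
ft_force: [0.7, 0.7, -0.9]
finger_gap: 0.603
```

step_arm(deltas=[[0, 0, 0, 0, 0, 0, 101], [0, 0, 0, 0, 0, 0, 101]])

```text
time_s: 14.25
ee_pos: [439.8, 124.8, 90.2]
orientation: [-1.178, 1.249, -1.254]
ft_force: [0.3, 0.2, -1.6]
finger_gap: 0.602
```

```bash

python3 - <<'E'
from h import *
delta([439,124.5,180],[-.055,-1,0])
print(r.read_state()['finger_gap']*91)
E
python3 sv.py side18 [436,124,40]
```

```text
t 14.25 p [439.8 124.8  90.2] gap 0.602 ft [ 0.3  0.2 -1.6] 
 tool x [-0.058 -0.998 -0.   ] y [ 0.004  0.    -1.   ] z [ 0.998 -0.058  0.004] 
 shift(tool) [  0.3 -89.8  -0.4] turn [-0.004 -0.003 -0.   ] q [ 0.15  0.45  1.89 -0.    0.8   1.78]
54.737798147730395
```

View pics/side18z.png

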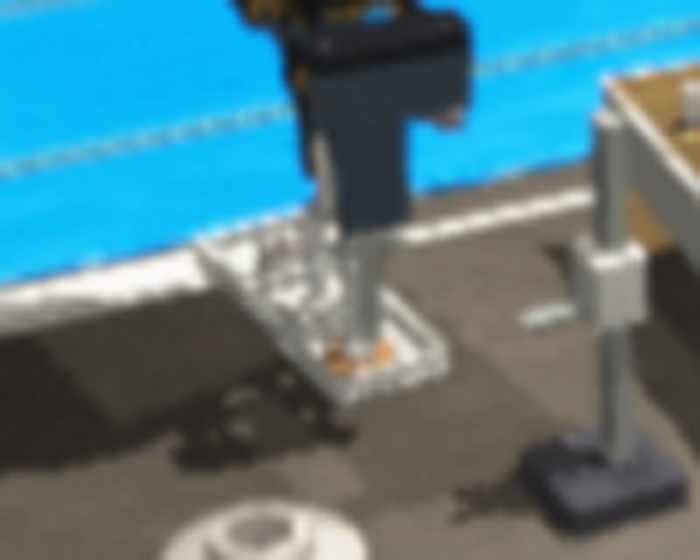

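Bolt stands between the open blades. Lift straight up.

step_arm(deltas=[[0, -10, 0, -0.004, 0, 0, 101], [0, -18, 0, 0, 0, 0, 101], [0, -22, 0, 0, 0, 0, 101], [0, -25, 0, 0, 0, 0, 101], [0, -15, 0, 0, 0, 0, 101]])

```text
time_s: 14.8
ee_pos: [438.0, 124.5, 181.4]
orientation: [-1.186, 1.256, -1.25]
ft_force: [1.6, -0.2, -2.1]
finger_gap: 0.605
```

```bash

python3 - <<'E'
from h import *
delta([545,90,200],[0,-1,0])
print(r.read_state()['finger_gap']*91)
E
python3 sv.py side19 [436,124,60]
python3 - <<'E'
from h import *
w=np.load('pics/side19.npz')['w']
m=(w[...,0]>400)&(w[...,0]<470)&(w[...,1]>80)&(w[...,1]<165)&(w[...,2]>0)&(w[...,2]<200)
q=w[m]
for z in range(16,180,6):
    k=q[(q[:,2]>=z)&(q[:,2]<z+6)]
    if len(k)>2: print(z,len(k),np.round(np.percentile(k,[5,50,95],axis=0)[:,:2],0).tolist())
E
```

```text
t 14.8 p [438.  124.5 181.4] gap 0.605 ft [ 1.6 -0.2 -2.1] 
 tool x [-0.058 -0.998  0.001] y [-0.006 -0.    -1.   ] z [ 0.998 -0.058 -0.006] 
 shift(tool) [ 28.2 -19.2 108.7] turn [ 0.006 -0.058  0.001] q [0.15 0.3  1.79 0.   1.06 1.77]
55.010393411431814
16 5 [[434.0, 120.0], [439.0, 122.0], [441.0, 126.0]]
22 5 [[431.0, 117.0], [435.0, 120.0], [441.0, 125.0]]
34 7 [[432.0, 116.0], [435.0, 124.0], [439.0, 126.0]]
40 4 [[431.0, 119.0], [434.0, 121.0], [437.0, 123.0]]
46 5 [[432.0, 115.0], [432.0, 122.0], [437.0, 125.0]]
52 5 [[433.0, 117.0], [435.0, 120.0], [438.0, 126.0]]
106 4 [[432.0, 102.0], [435.0, 110.0], [441.0, 138.0]]
112 9 [[431.0, 101.0], [434.0, 133.0], [438.0, 146.0]]
118 10 [[432.0, 100.0], [436.0, 108.0], [440.0, 143.0]]
124 11 [[430.0, 101.0], [435.0, 136.0], [440.0, 143.0]]
130 8 [[432.0, 102.0], [437.0, 106.0], [440.0, 143.0]]
136 11 [[431.0, 102.0], [433.0, 110.0], [439.0, 141.0]]
142 5 [[432.0, 99.0], [438.0, 104.0], [439.0, 106.0]]
148 4 [[431.0, 98.0], [434.0, 104.0], [438.0, 106.0]]
154 5 [[432.0, 99.0], [434.0, 104.0], [438.0, 106.0]]
160 17 [[419.0, 93.0], [429.0, 100.0], [448.0, 145.0]]
166 28 [[418.0, 91.0], [429.0, 98.0], [447.0, 146.0]]
172 17 [[423.0, 94.0], [431.0, 98.0], [450.0, 147.0]]
178 18 [[422.0, 86.0], [430.0, 90.0], [449.0, 150.0]]
```

View pics/side19z.png

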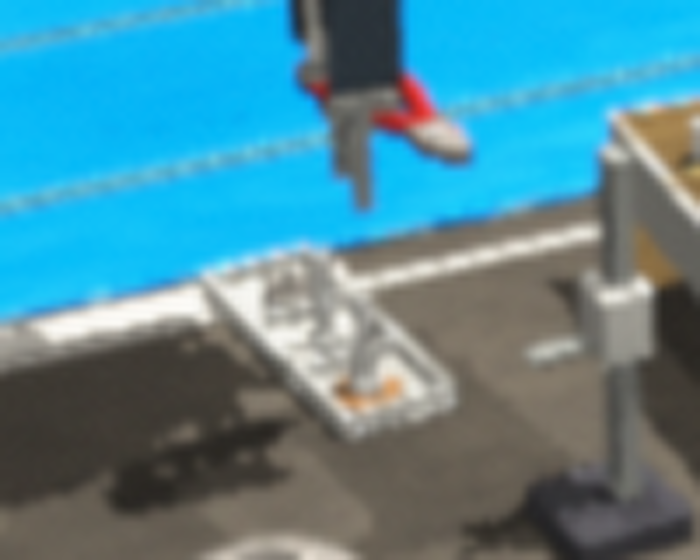

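step_arm(deltas=[[5, -12, -12, 0.006, -0.03, 0, 101], [15, -12, -24, 0, -0.028, 0, 101], [30, -8, -12, 0, 0, 0, 101], [38, 0, 0, 0, 0, 0, 101], [40, 0, 0, 0, 0, 0, 101], [40, 0, 0, 0, 0, 0, 101], [40, 0, 0, 0, 0, 0, 101]])

```text
time_s: 15.55
ee_pos: [388.5, -84.6, 214.2]
orientation: [-1.21, 1.198, -1.204]
ft_force: [0.1, 0.4, -1.0]
finger_gap: 0.603
```

```bash

python3 - <<'E'
from h import *
delta([390,-236,215],[0,-1,0])
E
```

```text
t 15.55 p [388.5 -84.6 214.2] gap 0.603 ft [ 0.1  0.4 -1. ] 
 tool x [ 0.01 -1.   -0.  ] y [ 0.005  0.    -1.   ] z [1.    0.01  0.005] 
 shift(tool) [151.4  -0.8  -0. ] turn [-0.005  0.01  -0.   ] q [-0.37  0.17  1.87  0.    1.1   1.19]
```

step_arm(deltas=[[38, 0, 2, -0.005, 0.01, 0, 101], [38, 0, 8, 0, 0, 0, 101], [34, 0, 10, 0, 0, 0, 101], [20, 0, 8, 0, 0, 0, 101], [5, 0, 3, 0, 0, 0, 101], [0, 0, 0, 0, 0, 0, 101]])

```text
time_s: 16.15
ee_pos: [418.2, -229.6, 210.6]
orientation: [-1.207, 1.216, -1.212]
ft_force: [-0.0, -0.4, -1.1]
finger_gap: 0.607
```

```bash

python3 - <<'E'
from h import *
delta([426,-236,215],[0,-1,0])
E
python3 sv.py side20 [424,-236,100]
python3 - <<'E'
from h import *
w=np.load('pics/side20.npz')['w']
m=(w[...,0]>380)&(w[...,0]<475)&(w[...,1]>-310)&(w[...,1]<-180)&(w[...,2]>40)&(w[...,2]<240)
q=w[m]
for z in range(40,230,8):
    k=q[(q[:,2]>=z)&(q[:,2]<z+8)]
    if len(k)>2: print(z,len(k),np.round(np.percentile(k,[4,50,96],axis=0)[:,:2],0).tolist(),np.round(k[:,2].min(),1))
E
```

```text
t 16.15 p [ 418.2 -229.6  210.6] gap 0.607 ft [-0.  -0.4 -1.1] 
 tool x [-0.007 -1.    -0.001] y [-0.002  0.001 -1.   ] z [ 1.    -0.007 -0.002] 
 shift(tool) [ 6.3 -4.4  7.8] turn [ 0.002 -0.007 -0.001] q [-0.63  0.29  1.7  -0.    1.15  0.95]
40 83 [[401.0, -276.0], [426.0, -250.0], [445.0, -205.0]] 40.1
48 97 [[401.0, -277.0], [424.0, -258.0], [447.0, -203.0]] 48.0
56 221 [[402.0, -275.0], [424.0, -240.0], [448.0, -202.0]] 56.1
136 8 [[412.0, -252.0], [417.0, -233.0], [421.0, -210.0]] 140.2
144 19 [[412.0, -253.0], [415.0, -248.0], [420.0, -212.0]] 144.4
152 22 [[412.0, -254.0], [416.0, -232.0], [421.0, -210.0]] 152.1
160 15 [[411.0, -251.0], [416.0, -248.0], [421.0, -212.0]] 160.4
168 14 [[411.0, -253.0], [415.0, -250.0], [423.0, -212.0]] 168.2
176 19 [[411.0, -253.0], [414.0, -248.0], [418.0, -213.0]] 176.7
184 14 [[405.0, -256.0], [415.0, -231.0], [427.0, -212.0]] 184.4
192 65 [[399.0, -259.0], [410.0, -253.0], [432.0, -205.0]] 192.1
200 36 [[399.0, -261.0], [413.0, -213.0], [429.0, -206.0]] 200.0
208 49 [[401.0, -268.0], [410.0, -264.0], [432.0, -199.0]] 208.0
216 55 [[400.0, -270.0], [410.0, -265.0], [434.0, -200.0]] 216.4
224 61 [[400.0, -270.0], [409.0, -266.0], [433.0, -199.0]] 224.0
```

View pics/side20z.png

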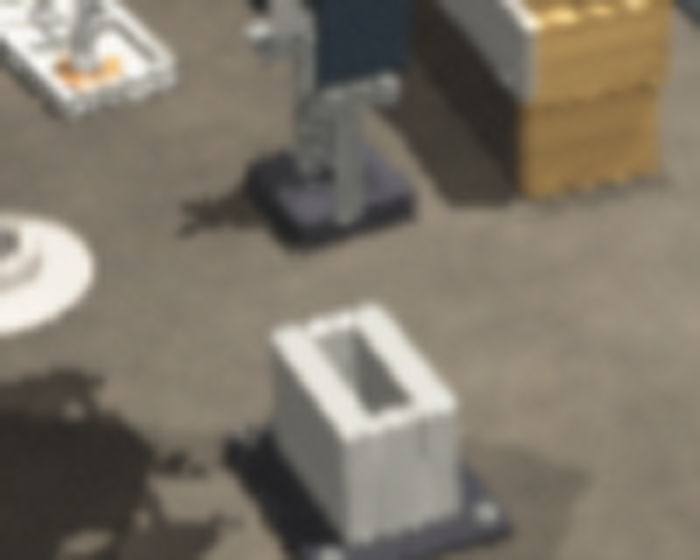

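step_arm(deltas=[[5, 8, 7, 0.002, -0.007, 0, 101], [1.5, 15, 1.5, 0, 0, 0, 101], [0, 20, 0, 0, 0, 0, 101], [0, 10, 0, 0, 0, 0, 101], [0, 0, 0, 0, 0, 0, 101]])

```text
time_s: 16.7
ee_pos: [427.2, -231.6, 154.6]
orientation: [-1.211, 1.205, -1.203]
ft_force: [-0.1, -0.4, -0.4]
finger_gap: 0.604
```

```bash

python3 - <<'E'
from h import *
delta([427,-236.3,140],[0,-1,0])
f=grab('wrist','w21')
E
python3 sv.py side21 [424,-236,70]
python3 - <<'E'
from h import *
w=np.load('pics/side21.npz')['w']
m=(w[...,0]>380)&(w[...,0]<475)&(w[...,1]>-310)&(w[...,1]<-180)&(w[...,2]>48)&(w[...,2]<240)
q=w[m]
for z in range(48,150,8):
    k=q[(q[:,2]>=z)&(q[:,2]<z+8)]
    if len(k)>2: print(z,len(k),np.round(np.percentile(k,[4,50,96],axis=0)[:,:2],0).tolist(),np.round(k[:,2].min(),1))
E
```

```text
t 16.7 p [ 427.2 -231.6  154.6] gap 0.604 ft [-0.1 -0.4 -0.4] 
 tool x [ 0.007 -1.    -0.002] y [ 0.     0.002 -1.   ] z [1.    0.007 0.   ] 
 shift(tool) [ 4.7 14.6 -0.3] turn [-0.     0.007 -0.002] q [-0.62  0.38  1.75  0.    1.01  0.94]
48 94 [[401.0, -276.0], [425.0, -251.0], [445.0, -205.0]] 48.0
56 201 [[402.0, -275.0], [422.0, -243.0], [447.0, -202.0]] 56.0
80 6 [[421.0, -254.0], [424.0, -250.0], [429.0, -215.0]] 83.8
88 17 [[421.0, -255.0], [424.0, -221.0], [430.0, -213.0]] 88.8
96 21 [[421.0, -255.0], [424.0, -251.0], [429.0, -213.0]] 96.2
104 16 [[421.0, -256.0], [426.0, -252.0], [430.0, -214.0]] 104.5
112 14 [[420.0, -255.0], [424.0, -253.0], [431.0, -214.0]] 112.9
120 15 [[421.0, -255.0], [425.0, -252.0], [431.0, -215.0]] 120.7
128 17 [[420.0, -257.0], [424.0, -220.0], [430.0, -214.0]] 128.6
136 51 [[408.0, -261.0], [420.0, -256.0], [442.0, -212.0]] 136.7
144 38 [[409.0, -264.0], [421.0, -236.0], [439.0, -210.0]] 144.0
```

View pics/side21z.png

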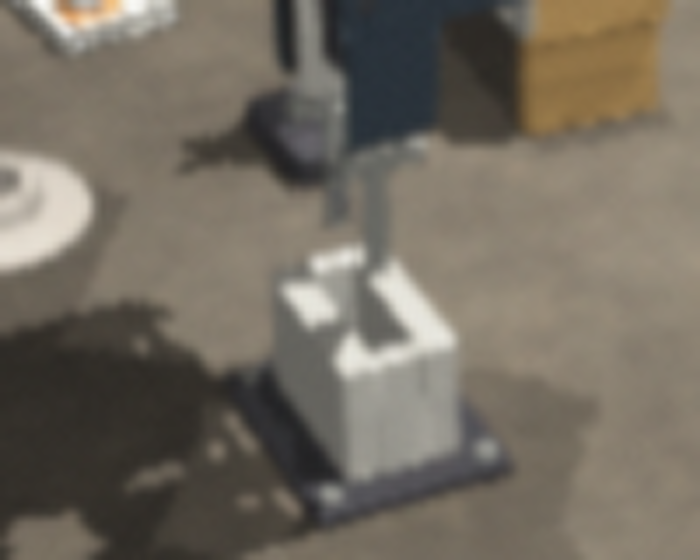

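View pics/w21.png

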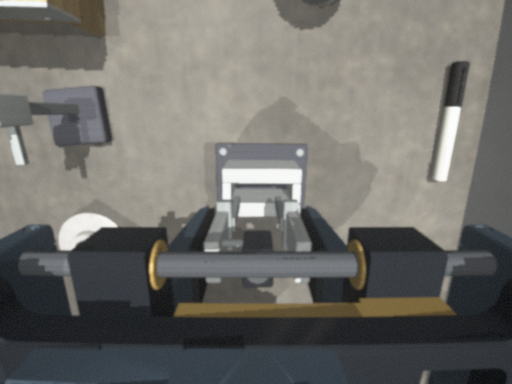

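step_arm(deltas=[[5, 5, -0.5, 0, 0.007, 0, 101], [0, 15, 0, 0, 0, 0, 101], [0, 15, 0, 0, 0, 0, 101], [0, 0, 0, 0, 0, 0, 101]])

```text
time_s: 17.2
ee_pos: [429.2, -239.2, 122.1]
orientation: [-1.206, 1.204, -1.215]
ft_force: [-0.6, 0.2, -1.7]
finger_gap: 0.607
```

```bash

python3 - <<'E'
from h import *
delta([426.5,-236.3,85],[0,-1,0])
E
python3 sv.py side22 [424,-236,70]
```

```text
t 17.2 p [ 429.2 -239.2  122.1] gap 0.607 ft [-0.6  0.2 -1.7] 
 tool x [-0.001 -1.     0.003] y [ 0.006 -0.003 -1.   ] z [ 1.    -0.001  0.006] 
 shift(tool) [-3.  37.1 -2.9] turn [-0.006 -0.001  0.003] q [-0.63  0.43  1.78  0.    0.92  0.94]
```

View pics/side22z.png

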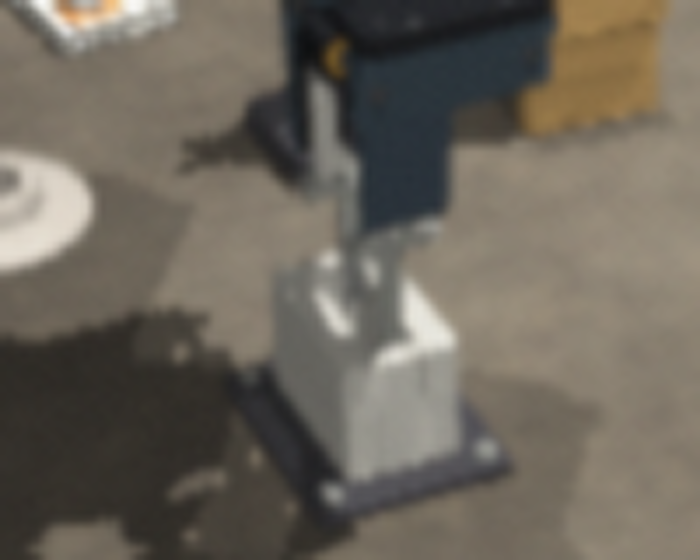

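step_arm(deltas=[[-2.5, 4, -2.5, -0.006, 0, 0.003, 101], [0, 12, 0, 0, 0, 0, 101], [0, 10, 0, 0, 0, 0, 101], [0, 3, 0, 0, 0, 0, 101], [0, 0, 0, 0, 0, 0, 101]])

```text
time_s: 17.75
ee_pos: [428.2, -238.0, 95.4]
orientation: [-1.208, 1.206, -1.214]
ft_force: [-1.1, -0.1, -1.6]
finger_gap: 0.602
```

```bash

python3 - <<'E'
from h import *
delta([426.5,-236.3,79],[0,-1,0])
E
```

```text
t 17.75 p [ 428.2 -238.    95.4] gap 0.602 ft [-1.1 -0.1 -1.6] 
 tool x [-0.001 -1.     0.003] y [ 0.004 -0.003 -1.   ] z [ 1.    -0.001  0.004] 
 shift(tool) [-1.8 16.3 -1.7] turn [-0.004 -0.001  0.003] q [-0.63  0.47  1.81  0.    0.85  0.94]
```

step_arm(deltas=[[-1.5, 6, -1.5, -0.004, 0, 0.003, 101], [0, 4, 0, 0, 0, 0, 101], [0, 2, 0, 0, 0, 0, 101]])

```text
time_s: 18.05
ee_pos: [427.0, -236.7, 83.3]
orientation: [-1.208, 1.21, -1.21]
ft_force: [-0.8, 0.7, -1.8]
finger_gap: 0.606
```

step_arm(deltas=[[0, 1, 0, 0, 0, 0, 101]])

```text
time_s: 18.15
ee_pos: [426.9, -236.6, 82.1]
orientation: [-1.208, 1.21, -1.21]
ft_force: [0.1, -0.7, -2.2]
finger_gap: 0.603
```

step_arm(deltas=[[0, 1, 0, 0, 0, 0, 101]])

```text
time_s: 18.25
ee_pos: [427.0, -236.7, 81.0]
orientation: [-1.208, 1.21, -1.21]
ft_force: [0.2, -0.5, -1.6]
finger_gap: 0.606
```

step_arm(deltas=[[0, 1, 0, 0, 0, 0, 101]])

```text
time_s: 18.35
ee_pos: [427.0, -236.7, 80.0]
orientation: [-1.208, 1.21, -1.21]
ft_force: [-0.4, 0.3, -0.8]
finger_gap: 0.604
```

step_arm(deltas=[[0, 1, 0, 0, 0, 0, 101]])

```text
time_s: 18.45
ee_pos: [427.1, -236.8, 79.0]
orientation: [-1.208, 1.21, -1.211]
ft_force: [-0.8, -0.3, -1.1]
finger_gap: 0.606
```

step_arm(deltas=[[0, 1, 0, 0, 0, 0, 101]])

```text
time_s: 18.55
ee_pos: [427.1, -236.7, 78.1]
orientation: [-1.208, 1.209, -1.211]
ft_force: [-1.5, 1.6, 6.4]
finger_gap: 0.607
```

step_arm(deltas=[[0, 1, 0, 0, 0, 0, 101]])

```text
time_s: 18.65
ee_pos: [427.3, -236.8, 77.2]
orientation: [-1.208, 1.209, -1.211]
ft_force: [-0.0, 1.4, 7.3]
finger_gap: 0.603
```

step_arm(deltas=[[0, -0.5, 0, 0, 0, 0, 92], [0, 0, 0, 0, 0, 0, 84], [0, 0, 0, 0, 0, 0, 70], [0, 0, 0, 0, 0, 0, 40], [0, 0, 0, 0, 0, 0, 0], [0, 0, 0, 0, 0, 0, 0], [0, 0, 0, 0, 0, 0, 0]])

```text
time_s: 19.35
ee_pos: [427.5, -237.0, 78.0]
orientation: [-1.208, 1.208, -1.212]
ft_force: [0.3, -0.6, 0.5]
finger_gap: 1.0
```

```bash

python3 - <<'E'
from h import *
delta([426.5,-236.3,180],[0,-1,0])
E
python3 sv.py side23 [424,-236,70]
```

```text
t 19.35 p [ 427.5 -237.    78. ] gap 1.0 ft [ 0.3 -0.6  0.5] 
 tool x [-0.001 -1.     0.001] y [ 0.002 -0.001 -1.   ] z [ 1.    -0.001  0.002] 
 shift(tool) [  -0.6 -102.    -0.8] turn [-0.002 -0.001  0.001] q [-0.63  0.5   1.83  0.    0.81  0.94]
```

View pics/side23z.png

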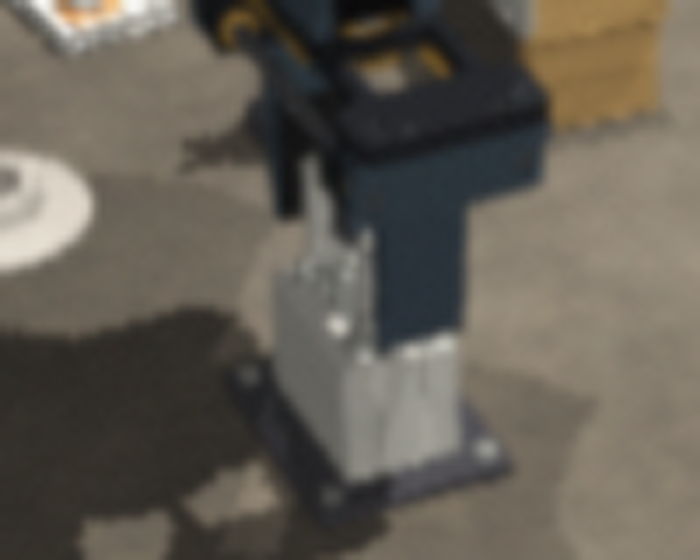

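Retreat straight up, then back.

step_arm(deltas=[[0, -8, 0, 0, 0, 0, 0], [0, -15, 0, 0, 0, 0, 0], [0, -25, 0, 0, 0, 0, 0], [0, -30, 0, 0, 0, 0, 0], [0, -35, 0, 0, 0, 0, 0], [0, -35, 0, 0, 0, 0, 0], [0, -10, -45, 0, 0, 0, 0], [0, 0, -45, 0, 0, 0, 0]])

```text
time_s: 20.2
ee_pos: [338.6, -237.2, 245.8]
orientation: [-1.21, 1.204, -1.211]
ft_force: [-0.3, -0.3, 0.2]
finger_gap: 0.999
```

step_arm(deltas=[[40, 0, 0, 0, 0, 0, 0], [40, 0, 0, 0, 0, 0, 0], [40, 0, 0, 0, 0, 0, 0], [0, 0, 0, 0, 0, 0, 0], [0, 0, 0, 0, 0, 0, 0]])

```text
time_s: 20.7
ee_pos: [331.3, -358.0, 249.4]
orientation: [-1.209, 1.205, -1.212]
ft_force: [-0.4, 0.5, 0.0]
finger_gap: 1.002
```

```bash
python3 - <<'E'
from h import *
delta([340,-350,270],[0,-1,0])
ims=[]
for n,P in [('side',[424,-236,70]),('side',[436,150,20]),('top',[424,-236,70]),('top',[436,150,20])]:
    f=grab(n); w=cloud(f); p=proj(f,P)[0]; c=np.clip(p-[40,30],0,None).astype(int)
    ims.append(cv2.resize(cv2.cvtColor(f['pixels'],4)[c[1]:c[1]+60,c[0]:c[0]+80],(400,300),interpolation=2))
    for nm,(a,b,cc,d) in dict(tongs=(380,475,-310,-180),bolt=(415,460,105,145),tb=(415,455,165,200)).items():
        m=(w[...,0]>a)&(w[...,0]<b)&(w[...,1]>cc)&(w[...,1]<d)&(w[...,2]>20); q=w[m]
        for lo,hi in [(22,58),(66,80),(100,118),(118,132)]:
            k=q[(q[:,2]>lo)&(q[:,2]<hi)]
            if len(k)>3: print(n,nm,lo,hi,len(k),np.round(np.percentile(k,[4,96],axis=0)).tolist())
cv2.imwrite('pics/fin.png',np.vstack([np.hstack(ims[:2]),np.hstack(ims[2:])]))
f=grab('top','topfin');f=grab('side','sidefin')
E
```

```text
t 20.7 p [ 331.3 -358.   249.4] gap 1.002 ft [-0.4  0.5  0. ] 
 tool x [ 0.    -1.     0.003] y [ 0.003 -0.003 -1.   ] z [1.    0.001 0.003] 
 shift(tool) [ -7.9 -20.6   8.7] turn [-0.003  0.001  0.003] q [-0.95  0.26  1.63  0.    1.25  0.62]
side tongs 22 58 303 [[401.0, -277.0, 24.0], [446.0, -210.0, 57.0]]
side tongs 66 80 74 [[409.0, -271.0, 66.0], [435.0, -213.0, 79.0]]
side tongs 100 118 107 [[414.0, -269.0, 101.0], [435.0, -213.0, 117.0]]
side tongs 118 132 35 [[416.0, -249.0, 118.0], [434.0, -232.0, 126.0]]
side bolt 22 58 27 [[431.0, 116.0, 24.0], [440.0, 129.0, 55.0]]
side tb 22 58 25 [[429.0, 171.0, 22.0], [437.0, 181.0, 53.0]]
side tongs 22 58 314 [[401.0, -277.0, 23.0], [448.0, -210.0, 58.0]]
side tongs 66 80 79 [[409.0, -270.0, 66.0], [437.0, -212.0, 80.0]]
side tongs 100 118 106 [[414.0, -270.0, 101.0], [436.0, -214.0, 117.0]]
side tongs 118 132 37 [[416.0, -254.0, 119.0], [434.0, -234.0, 126.0]]
side bolt 22 58 29 [[431.0, 115.0, 24.0], [440.0, 126.0, 55.0]]
side tb 22 58 23 [[429.0, 171.0, 25.0], [439.0, 180.0, 52.0]]
top tongs 22 58 40 [[401.0, -241.0, 24.0], [445.0, -197.0, 58.0]]
top tongs 66 80 61 [[404.0, -262.0, 66.0], [446.0, -197.0, 80.0]]
top tongs 100 118 42 [[414.0, -264.0, 104.0], [436.0, -207.0, 118.0]]
top tongs 118 132 70 [[416.0, -263.0, 118.0], [434.0, -209.0, 129.0]]
top bolt 22 58 5 [[432.0, 120.0, 28.0], [435.0, 125.0, 57.0]]
top tb 22 58 11 [[429.0, 175.0, 37.0], [436.0, 184.0, 57.0]]
top tongs 22 58 48 [[401.0, -232.0, 24.0], [448.0, -197.0, 57.0]]
top tongs 66 80 58 [[402.0, -267.0, 66.0], [444.0, -200.0, 79.0]]
top tongs 100 118 38 [[414.0, -264.0, 101.0], [436.0, -206.0, 118.0]]
top tongs 118 132 79 [[416.0, -263.0, 118.0], [434.0, -207.0, 130.0]]
top bolt 22 58 8 [[431.0, 120.0, 25.0], [437.0, 128.0, 57.0]]
top tb 22 58 9 [[429.0, 176.0, 34.0], [436.0, 183.0, 58.0]]
```

View pics/fin.png

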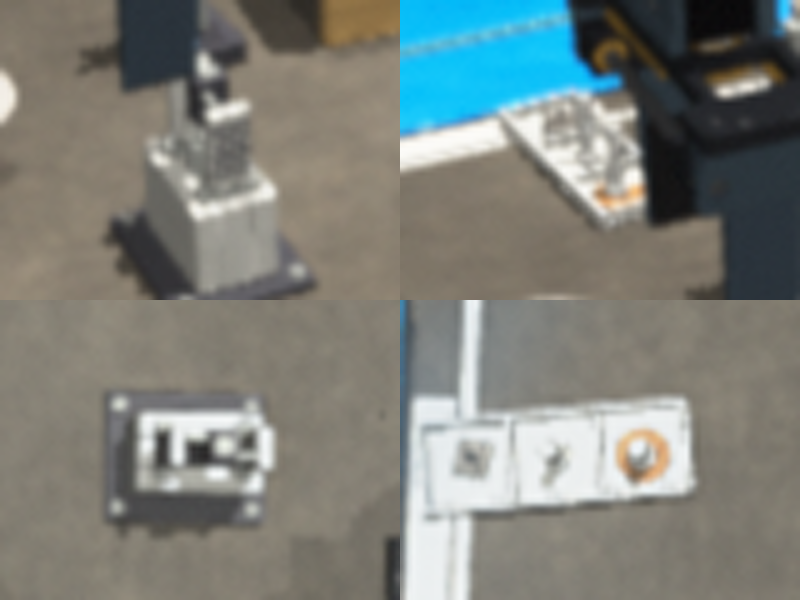

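View pics/sidefin.png

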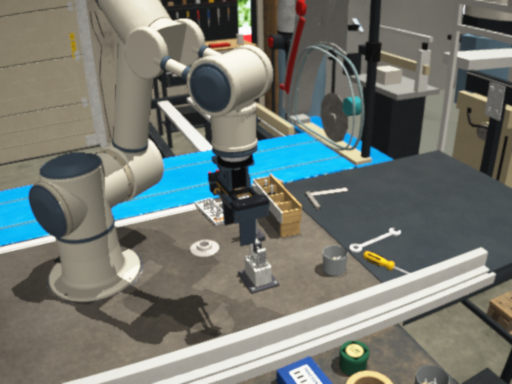

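The tongs hang in the stand: in the top view they sit where they started, with the top at z ≈ 126. The bolt stands centred on the cork pad, pixel (640,455) of the montage, with its top at z ≈ 57. The gripper is clear.

```bash
python3 -c "
from h import *
print(r.hand_in())"
```

```text
the job is handed in; nothing more can be done
None
```

I moved the coated bolt from the rack to the cork pad using only the tongs, hung the tongs back in their stand, and handed the job in at about 21 s of the 58 s allowed.

- **Picking up:** I took the tongs from the stand, shut them on the bolt's shank, lifted the bolt over the front rail and drew it out forward. The route went round the height gauge.
- **Placing:** I lowered the bolt until the wrist force showed it was on the pad, then opened the jaws. That force reached 19.5 N briefly as I confirmed contact, well under the limits.
- **Bolt check:** After release it stands upright and near the centre of the pad, at about (435, 123) mm, with its top at z ≈ 57 mm. The cameras disagreed by about 2.5 mm on the pad's y position, so I aimed between them. The top view shows the bolt well inside the pad.
- **Tongs check:** They hang with their flanges on the block at about their original pose, with the top at z ≈ 126 mm. The gripper is fully open and clear of everything.
- **Other things:** The tray's second bolt measured still standing. Nothing else visible in the last pictures looked moved, but I did not measure the rest one by one.

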